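Make up a tin of sleeves and balls at the ball feeder

ROBOT

A 6-joint arm with a two-finger parallel gripper is mounted at the origin on the work surface. World frame = base frame: x ahead of the robot, y to its left, z up, the work surface at z = 0. Lengths are in m, angles in rad, forces in N, time in s.
With the tool pointing down it reaches from about 0.225 to 0.875 m from the base axis. Payload 3.4 kg.
Tool frame: the origin (TCP) lies at the very end of the fingers, on their centre line; the grasp point (between the pads) lies 19 mm behind it (grip_depth is the distance from the TCP to the grasp point, in m); x points along the fingers, z is the direction in which the jaws open and shut, and the axes are right-handed (so a half turn about x gives the same grasp; the last joint's range is limited). The gripper opens to 85 mm and grips with 20 to 120 N. Pads are 22 mm wide; open, the fingers measure 114 mm over their backs; the gripper's body (76 mm by 85 mm) begins 54 mm behind the grasp point. The pads swing forward as they close: fully open they stand 13 mm farther back than shut.
Start: joints at [1.061, 0.276, 1.505, -0, 1.361, -0.121], TCP at [0.218, 0.532, 0.231] pointing down, gripper open.
Joint ranges: [-2.89, 2.89], [-0.75, 2.08], [0.22, 2.7], [-1.18, 4.32], [0.11, 2.71], [-2.7, 2.7]. Speed limits (rad/s): [2.57, 2.57, 3.14, 3.14, 3.14, 3.14].

INTERFACE

Orientations are given as a unit quaternion [w, x, y, z].
In Python, from rig import get_state, get_image, sign_off, grip_depth gives the robot as it stands. The module is installed in compiled form; this text tells all that it offers.
- The arm moves only by the tool arm_command, never from a script. Its argument "series" is a list of rows, each an object with "dp": the shift along the tool's x, y, z scaled (see below), a list of three; "angular": the turn, a rotation vector about the tool's x, y, z scaled (see below), a list of three; "gripper": the finger opening in mm, from 0 to 85.4. A call has exactly 8 rows; each row shifts and turns the pose as measured when the row begins, along the tool's axes as they then stand; what a row does not reach is not made up. The controller multiplies each number of a shift by 0.12 m and each number of a turn by 90 degrees. A row lasts 1/8 s, in which the tool goes at most 62.5 mm and 10.7 degrees, less where a joint would pass 70% of its speed; a pose out of reach is approached as far as the arm can. A call with a number of a shift or a turn outside -1 to 1 is refused whole. A call with a gripper value outside its range is refused whole. The fingers move at their own pace and stop on an object; "grip_force" is the grip in N (left out, the last holds). Time passes only in rows, so rows that do not move let the fingers close, or fill a call up. It gives the time, the measured TCP pose, the force and the opening at its end, in the units of the state.
- get_state(): the state, without advancing time (a new reading comes with each control period).
- get_image(name): name is "scene" or "top" or "wrist"; returns a dict with "image" (400x640x3 uint8, blue, green, red), "depth" (400x640 float32, m along the optical axis (not along the pixel's ray), 0 where there is no reading), "mtx" (3x3 intrinsics, pixels), "view" (4x4, takes a point from world to camera coordinates); the wrist camera has in their place "mount" (4x4, takes a point from camera to tool coordinates, whose origin is the TCP and whose axes are the tool frame's). Camera axes: x right, y up, looking along -z (the intrinsics and any distortion apply to the point x, -y, -z); pixel columns grow to the right and rows downward; lengths in m; the calibration is good to about 2 mm. The wrist camera is an equidistant fisheye: a pixel r from the principal point sees the ray r / f radians off the axis. A picture is of the moment at which its call begins: read the wrist's pose just before it.
- sign_off(): hands the job in, once; it reports no verdict.
The state is a dict: "clock": time; "qpos": joint angles; "qd": joint speeds; "effort": joint torques, N m; "position": TCP position; "ee_rot": TCP orientation; "contact_force": force on the tool from outside, world axes, zero at the start; "moment": the same for the moment, N m; "width": finger opening in m.
Only numpy, scipy, OpenCV 4.12 (cv2) and the standard library are available. Lean on these libraries where they do the work, as an engineer would, in place of code of your own. Each camera call takes 0.05 s, during which the arm holds its last target. There are 200 camera calls.

TASK

Make up a tin for the lathe: turn the small four-footed stand on the feeder's base until it stands square at its place before the chute on all four feet, short ones on the raised pads, without rocking, then put the tin on it lengthwise under the chute, slide the hopper gate just far enough open to let exactly two balls run down into the tin, and shut the gate again fully. The tin must finally stand upright in the middle of the black rubber mat with the two balls and every steel sleeve that stands loose on the bench in it (not the rings in the red bin), the stand still steady in its place and the other two balls still in the hopper. Do not tip the tin over, and leave the other things on the bench where they are.

Things in the scene. Friction and masses are not known exactly. Their poses are not given: they have to be found in the camera images.
- seat (a point): Middle of the stand's place on the fixed feeder's steel base plate, on its top (8 mm above the bench); z up, x along the chute to the hopper (roughly away from the robot). The plate spans x -130 to +195 mm from here and 140 mm in y. Two raised pads, 5 mm high, 24 mm (x) by 30 mm (y), are centred at x 0, y +48 and -48 mm
- chute_lip (a point): Middle of the lower end of the feeder's chute (its floor), a sloping trough 26 mm wide inside with cheeks up to 22 mm above this point; 63 mm along the seat's +x from the seat and 121 mm above it (underside 117 mm). It rises along +x to the hopper
- hopper_top (a point): Middle of the hopper's open top, 138 mm along the seat's +x from the seat and 219 mm above it. The hopper is 30 mm wide (y) and 111 mm long (x), with four lanes in a row along x, one ball in each; lane centres 96.5, 123.5, 150.5 and 177.5 mm along x from the seat
- stand_plate (a point): Centre of the top plate of the small loose steel stand, 0.45 kg. Plate 120 mm (x) by 60 mm (y) by 12 mm thick; fingers can take it across the 60 mm. At the start it is askew, about 45 mm in front of the seat, and rocks. Steady on all four feet it is centred on the seat, its long side along the seat's x (either way round), this point 50 mm above the seat, short feet on the raised pads, long feet on the base plate
- stand_bar (a point): Centre of the stand's low cross-bar, 35 mm below the plate's centre: 110 mm along the stand's y, 14 mm wide, 6 mm thick. Round-ended feet, 12 mm in diameter: two short ones under the bar at y +48 and -48 mm, two long ones under the plate at x +48 and -48 mm. The long feet reach 50 mm below the plate's centre, the short ones 45 mm
- tin_center (a point): Loose open aluminium tin, 150 mm (x) by 62 mm (y) by 45 mm high, walls and floor 3 mm, 0.15 to 0.3 kg empty; this point is its centre, half-way up. Taken across its 62 mm width. On the steady stand this point is 78.5 mm above the seat, and its rim 101 mm; the chute lip then overhangs its end by 12 mm, 16 mm above the rim, so the tin goes in and out lengthwise from the front
- mat_center (a point): Centre of the top of the fixed black rubber mat, 190 mm (x) by 110 mm (y), 4 mm thick, top 4 mm above the bench: where the tin finally stands
- gate (a joint): Bottom gate of the hopper, m: 0 is fully shut; grows to 0.115 as it slides along the seat's +x. It uncovers the lanes one after another, the one nearest the chute lip first: the first ball drops at about 0.023, the second at about 0.050, the third at about 0.077. It slides with about 2 N of friction and stays where it is left; at the start it may be ajar by up to 7 mm
- gate_knob (a point): Middle of the gate's upright black round knob, 18 mm in diameter, 42 mm high (21 mm above and below this point), beside the hopper; it moves with the gate. A flat 4 mm arm carries it from below. 50 mm of free space between knob and hopper
- ball1_center (a point): Steel ball, 22 mm in diameter, centre; starts in hopper lane 1 (lane 1 is nearest the chute lip and empties first): goes into the tin
- ball2_center (a point): Steel ball, 22 mm in diameter, centre; starts in hopper lane 2 (lane 1 is nearest the chute lip and empties first): goes into the tin
- ball3_center (a point): Steel ball, 22 mm in diameter, centre; starts in hopper lane 3 (lane 1 is nearest the chute lip and empties first): stays in the hopper
- ball4_center (a point): Steel ball, 22 mm in diameter, centre; starts in hopper lane 4 (lane 1 is nearest the chute lip and empties first): stays in the hopper
- sleeve1_center (a point): Loose steel sleeve (spacer) with a bore in its end faces, 28 mm in diameter, 30 mm long, 70 g, starts standing upright; this point is its centre, z along its axis. Two to four of them are present; all go into the tin, any way round
- sleeve2_center (a point): Loose steel sleeve (spacer) with a bore in its end faces, 28 mm in diameter, 30 mm long, 70 g, starts standing upright; this point is its centre, z along its axis. Two to four of them are present; all go into the tin, any way round
- sleeve3_center (a point): Loose steel sleeve (spacer) with a bore in its end faces, 28 mm in diameter, 30 mm long, 70 g, starts standing upright; this point is its centre, z along its axis. Two to four of them are present; all go into the tin, any way round
- sleeve4_center (a point): Loose steel sleeve (spacer) with a bore in its end faces, 28 mm in diameter, 30 mm long, 70 g, starts standing upright; this point is its centre, z along its axis. Two to four of them are present; all go into the tin, any way round
- oiler: Bystander: white plastic bottle with red cap, 52 mm across, 130 mm high; origin at its underside
- spanner: Bystander: spanner lying flat, about 0.18 m long; origin at its underside
- chuck_key: Bystander: steel T-shaped chuck key lying flat, about 125 by 90 mm; origin at its underside
- vblock: Bystander: dark steel V-block, 60 by 45 by 38 mm; origin at its underside

How it is judged:
By the outcome, as a careful person would: the job done as asked, in the order asked, and still so for the second after the job is handed in, with the robot touching nothing.
Of sleeve1, sleeve2, sleeve3, sleeve4 only 2 to 4 are there at a start; the rules pass over those that are not, and their reading is None.
At some moment in a run one of sleeve1, sleeve2, sleeve3, sleeve4 may be knocked a few centimetres aside while the robot is not near it.
It also fails if it takes over 210 s, if anything falls off the work surface, if the arm or the gripper's body presses on something with over 40 N, if the wrist force passes 120 N, or if a joint passes its speed limit or range.

## Working session

There is one attempt and no reset: what is moved stays moved. The work goes in short steps, Python scripts to look and compute and a tool call to move; the robot and the scene stay as the last step left them, time stands still between calls to the robot, and variables do not carry over. Pictures are saved under pics/ and viewed, about 12 in all and at most 16, crops included, and the job is handed in when it is done.

Besides the shell and the picture viewer there is one more tool, called after ">>>" as name([rows], argument=value, ...), one row to a line, values as JSON. arm_command: Moves the arm, as the interface text tells. Its arguments: {"type":"object","properties":{"series":{"type":"array","items":{"type":"object","properties":{"dp":{"type":"array","items":{"type":"number"}},"angular":{"type":"array","items":{"type":"number"}},"gripper":{"type":"number"}}}},"grip_force":{"type":"number"}},"required":["series"]}

```bash
mkdir -p pics; cat > h.py <<'E'
import numpy as np, cv2
from rig import get_state, get_image, sign_off, grip_depth
from scipy.spatial.transform import Rotation as R
def rot(q): return R.from_quat([q[1],q[2],q[3],q[0]]).as_matrix()
def cloud(g,T=None):
    # world points per pixel from depth (pinhole views)
    K=g['mtx'];d=g['depth'];v,u=np.indices(d.shape)
    p=np.stack([(u-K[0,2])/K[0,0]*d,-(v-K[1,2])/K[1,1]*d,-d],-1)
    V=np.linalg.inv(g['view']);P=p@V[:3,:3].T+V[:3,3];P[d==0]=np.nan
    return P
def proj(g,p):
    K=g['mtx'];c=g['view'][:3,:3]@np.asarray(p)+g['view'][:3,3]
    return np.array([K[0,0]*c[0]/-c[2]+K[0,2],K[1,1]*-c[1]/-c[2]+K[1,2]])
def ray(g,u,v,z):
    K=g['mtx'];V=np.linalg.inv(g['view']);r=V[:3,:3]@np.array([(u-K[0,2])/K[0,0],-(v-K[1,2])/K[1,1],-1]);o=V[:3,3]
    return o+r*(z-o[2])/r[2]
E
python3 - <<'E'
from h import *
s=get_state();print(s, grip_depth)
for n in ('scene','top'):
    g=get_image(n);cv2.imwrite(f'pics/{n}0.png',g['image']);np.savez(n+'0.npz',**g)
    print(n,g.keys(),g['mtx'],g['view'])
g=get_image('wrist');print(g.keys(),g['mtx'],g['mount'])
E
```

```text
{'clock': 0.0, 'qpos': array([ 1.06098109e+00,  2.76618128e-01,  1.50612215e+00,  4.26190733e-06,
        1.36067182e+00, -1.20981779e-01]), 'qd': array([ 5.21635052e-04, -7.22829164e-04,  5.28588403e-05, -7.73965952e-04,
        1.25652710e-04,  6.33383627e-04]), 'effort': array([-7.81722483e-04, -4.16779912e+01, -2.45805717e+01, -4.85939145e-04,
        1.11929866e-02, -1.39266297e-05]), 'position': array([0.21773066, 0.53163092, 0.23043088]), 'ee_rot': array([ 0.58660315, -0.39427271,  0.58775152,  0.39369268]), 'contact_force': array([-0.1375499 ,  0.02403144, -0.69372465]), 'moment': array([ 0.02620113,  0.00285351, -0.01986641]), 'width': 0.08542169581814948} 0.0187
scene dict_keys(['image', 'depth', 'mtx', 'view']) [[511.05025799   0.         317.7826605 ]
 [  0.         511.05025799 196.17579516]
 [  0.           0.           1.        ]] [[-0.52611625  0.85037902 -0.00756403  0.25938897]
 [-0.50137204 -0.30298221  0.81044917  0.180658  ]
 [ 0.68689721  0.43018287  0.58576013 -1.99581033]
 [ 0.          0.          0.          1.        ]]
top dict_keys(['image', 'depth', 'mtx', 'view']) [[380.8266518    0.         327.38634568]
 [  0.         380.8266518  196.20583456]
 [  0.           0.           1.        ]] [[-0.00843053 -0.99991786 -0.00965446  0.04168188]
 [ 0.98612374 -0.00991426  0.16571566 -0.58914801]
 [-0.16579777 -0.00812342  0.98612632 -1.08212222]
 [ 0.          0.          0.          1.        ]]
dict_keys(['image', 'depth', 'mtx', 'mount']) [[309.70691629   0.         317.98154071]
 [  0.         309.70691629 201.69994191]
 [  0.           0.           1.        ]] [[-5.78803817e-04  2.69504210e-01 -9.62999037e-01 -1.42742715e-01]
 [ 2.08029455e-03  9.62997439e-01  2.69502513e-01  6.94750435e-02]
 [ 9.99997669e-01 -1.84733257e-03 -1.11803473e-03 -4.57882043e-04]
 [ 0.00000000e+00  0.00000000e+00  0.00000000e+00  1.00000000e+00]]
```

View pics/scene0.png

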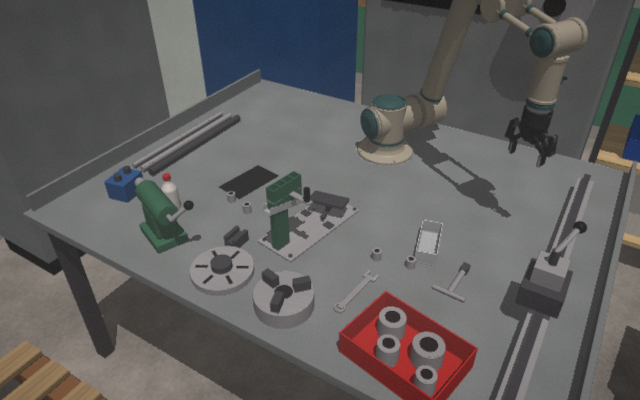

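View pics/top0.png

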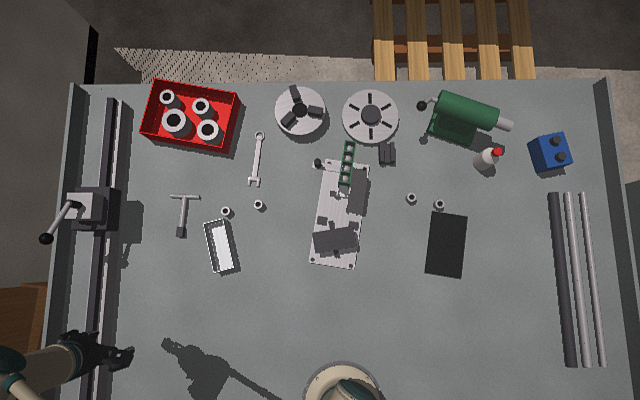

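The scene view shows the robot, the feeder with its green hopper at (285,205), the tin (428,240) and the red bin. In the top view the tin is at (222,246), the mat at (446,245), and four sleeves at (225,211), (258,204), (411,198) and (439,204). The feeder plate is around (340,215) and the askew stand around (335,240).

```bash
python3 - <<'E'
from h import *
g=dict(np.load('top0.npz'));P=cloud(g);im=g['image']
for n,(u,v,z) in dict(s1=(225,211,.03),s2=(258,204,.03),s3=(411,198,.03),s4=(439,204,.03),tin=(222,246,.045),mat=(446,245,.004),stand=(335,240,.06),knob=(317,163,.2),oil=(496,152,.13),key=(183,215,.01),sp=(257,160,.01),vb=(387,154,.038)).items():
    print(n,ray(g,u,v,z).round(3),P[v,u].round(3))
def rect(mask,z,n):
    c=max(cv2.findContours(mask.astype(np.uint8),0,1)[0],key=cv2.contourArea)
    w=np.array([ray(g,*p[0],z)[:2] for p in c]).astype(np.float32)
    print(n,cv2.minAreaRect(w*1000))
v,u=np.indices(im.shape[:2])
gray=im.max(2)
rect((gray<50)&(u>415)&(u<475)&(v>205)&(v<285),.004,'mat')
rect((P[...,2]>.03)&(P[...,2]<.07)&(u>195)&(u<245)&(v>213)&(v<280),.045,'tin')
rect((P[...,2]>.045)&(P[...,2]<.075)&(u>300)&(u<370)&(v>215)&(v<262),.058,'stand')
m=(P[...,2]>.003)&(P[...,2]<.3)&(u>300)&(u<378)&(v>140)&(v<275)
rect((gray>150)&(u>300)&(u<378)&(v>150)&(v<275),.008,'plate')
cv2.imwrite('pics/crop0.png',cv2.resize(im[130:280,290:460],None,fx=4.5,fy=4,interpolation=2))
h=P[...,2]; 
for lo,hi in((.1,.14),(.14,.2),(.2,.26)):
    q=P[(h>lo)&(h<hi)&(u>290)&(u<378)&(v>130)&(v<280)]; print(lo,len(q),q.mean(0).round(3),q.min(0).round(3),q.max(0).round(3))
E
```

```text
s1 [0.551 0.345 0.03 ] [0.55  0.345 0.032]
s2 [0.571 0.246 0.03 ] [0.571 0.246 0.032]
s3 [ 0.585 -0.216  0.03 ] [ 0.585 -0.216  0.029]
s4 [ 0.566 -0.299  0.03 ] [ 0.565 -0.298  0.034]
tin [0.446 0.346 0.045] [0.447 0.359 0.001]
mat [ 0.444 -0.32   0.004] [ 0.444 -0.32   0.005]
stand [0.459 0.015 0.06 ] [0.459 0.015 0.063]
knob [0.652 0.061 0.2  ] [0.644 0.06  0.232]
oil [ 0.697 -0.437  0.13 ] [ 0.697 -0.437  0.13 ]
key [0.542 0.479 0.01 ] [0.542 0.477 0.015]
sp [0.713 0.256 0.01 ] [0.715 0.257 0.006]
vb [ 0.72  -0.147  0.038] [ 0.724 -0.149  0.023]
mat ((447.8084411621094, -319.7250671386719), (108.74881744384766, 186.5274658203125), 80.25629425048828)
tin ((448.45025634765625, 356.5900573730469), (150.76112365722656, 65.80995178222656), 14.58140754699707)
stand ((461.436279296875, 18.715560913085938), (60.29502868652344, 120.21653747558594), 9.27338695526123)
plate ((591.93896484375, -3.252471923828125), (140.37277221679688, 238.72622680664062), 82.2085952758789)
0.1 107 [ 0.59  -0.006  0.133] [ 0.573 -0.019  0.127] [0.605 0.009 0.139]
0.14 260 [0.64  0.016 0.186] [ 0.574 -0.036  0.144] [0.712 0.075 0.2  ]
0.2 513 [ 0.648 -0.008  0.217] [ 0.592 -0.04   0.2  ] [0.705 0.068 0.233]
```

View pics/crop0.png

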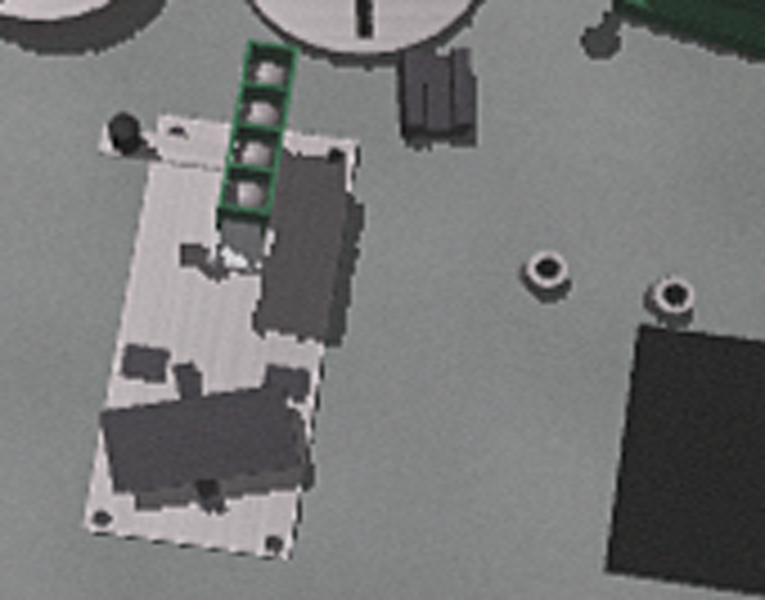

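The crop shows the stand's long side lying across the seat's x, with bar ends at (190,375) and (210,495). One raised pad shows at (145,362) and the other at (290,380). The knob is at (122,132) and there are four balls in the hopper. The stand needs about +73° of turn, so I'll move the wrist over for a closer look.

```bash
cat >> h.py <<'E'
def yaw(M): return np.degrees(np.arctan2(M[1,1],M[0,1]))   # heading of tool y
def plan(p,yw=None,dz=0):
    """numbers to type: total shift (units of .12 m, tool axes, for constant yaw) and turn about tool x (units of 90 deg)"""
    s=get_state();M=rot(s['ee_rot']);d=(M.T@(np.asarray(p)-s['position']))/.12
    print('t',round(s['clock'],2),'pos',s['position'].round(4),'yaw',yaw(M).round(2),'tilt',M[:,0].round(3),'w',round(s['width']*1e3,1),'F',s['contact_force'].round(1))
    print('shift(tool)',d.round(3),'rows>=',np.ceil(np.linalg.norm(d)*.12/.0625))
    if yw is not None: print('turn x units',(-((yw-yaw(M)+180)%360-180)/90).round(3))
def wcloud(g,s):
    K=g['mtx'];d=g['depth'];v,u=np.indices(d.shape)
    x,y=(u-K[0,2]),(v-K[1,2]);r=np.hypot(x,y)+1e-9;th=r/K[0,0];t=np.tan(th)
    p=np.stack([x/r*t*d,-y/r*t*d,-d],-1);A=rot(s['ee_rot'])
    p=p@g['mount'][:3,:3].T+g['mount'][:3,3];P=p@A.T+s['position'];P[d==0]=np.nan
    return P
def wray(g,s,u,v,z):
    K=g['mtx'];x,y=u-K[0,2],v-K[1,2];r=np.hypot(x,y)+1e-9;th=r/K[0,0]
    c=np.array([np.sin(th)*x/r,-np.sin(th)*y/r,-np.cos(th)]);A=rot(s['ee_rot'])
    d=A@g['mount'][:3,:3]@c;o=A@g['mount'][:3,3]+s['position'];return o+d*(z-o[2])/d[2]
def wlook(n):
    s=get_state();g=get_image('wrist');cv2.imwrite(f'pics/{n}.png',g['image'])
    np.savez(n+'.npz',**g,position=s['position'],ee_rot=s['ee_rot']);return g,s
def wload(n):
    g=dict(np.load(n+'.npz'));return g,g
E
python3 -c "
from h import *
plan([.42,.02,.33],99)
print(rot(get_state()['ee_rot']).round(3))"
```

```text
t 0.15 pos [0.2178 0.5317 0.2306] yaw 157.72 tilt [-0.001 -0.001 -1.   ] w 85.4 F [-0.4  0.2 -0.7]
shift(tool) [-0.824 -3.176 -3.309] rows>= 9.0
turn x units 0.652
[[-0.001 -0.925  0.379]
 [-0.001  0.379  0.925]
 [-1.     0.    -0.001]]
```

>>> arm_command([
  {"dp": [-0.12, -0.3, -0.3], "angular": [0, 0, 0], "gripper": 85},
  {"dp": [-0.12, -0.34, -0.35], "angular": [0, 0, 0], "gripper": 85},
  {"dp": [-0.12, -0.34, -0.35], "angular": [0, 0, 0], "gripper": 85},
  {"dp": [-0.12, -0.34, -0.35], "angular": [0, 0, 0], "gripper": 85},
  {"dp": [-0.12, -0.34, -0.35], "angular": [0, 0, 0], "gripper": 85},
  {"dp": [-0.12, -0.34, -0.35], "angular": [0, 0, 0], "gripper": 85},
  {"dp": [-0.12, -0.34, -0.35], "angular": [0, 0, 0], "gripper": 85},
  {"dp": [0, -0.34, -0.35], "angular": [0, 0, 0], "gripper": 85},
], grip_force=60)

```text
clock: 1.15
position: [0.395, 0.0957, 0.3331]
ee_rot: [0.585, -0.398, 0.586, 0.395]
contact_force: [0.7, -0.1, 0.9]
width: 0.0847
```

```bash
python3 -c "
from h import *
plan([.42,.02,.33],99)"
```

```text
t 1.15 pos [0.395  0.0957 0.3331] yaw 158.28 tilt [ 0.002 -0.005 -1.   ] w 84.7 F [ 0.7 -0.1  0.9]
shift(tool) [ 0.029 -0.427 -0.509] rows>= 2.0
turn x units 0.659
```

>>> arm_command([
  {"dp": [0, -0.21, -0.25], "angular": [0.11, 0, 0], "gripper": 85},
  {"dp": [0, -0.17, -0.28], "angular": [0.11, 0, 0], "gripper": 85},
  {"dp": [0, 0, 0], "angular": [0.11, 0, 0], "gripper": 85},
  {"dp": [0, 0, 0], "angular": [0.11, 0, 0], "gripper": 85},
  {"dp": [0, 0, 0], "angular": [0.11, 0, 0], "gripper": 85},
  {"dp": [0, 0, 0], "angular": [0.11, 0, 0], "gripper": 85},
  {"dp": [0, 0, 0], "angular": [0, 0, 0], "gripper": 85},
  {"dp": [0, 0, 0], "angular": [0, 0, 0], "gripper": 85},
])

```text
clock: 2.15
position: [0.4069, 0.0113, 0.3318]
ee_rot: [0.705, -0.042, 0.707, 0.039]
contact_force: [0.3, 0.3, 0.2]
width: 0.0849
```

```bash
python3 -c "
from h import *
plan([.42,.02,.33],99)
g,s=wlook('w1')
P=wcloud(g,s)
cv2.imwrite('pics/w1b.png',cv2.resize(g['image'],(800,500)))
np.save('P1.npy',P)
d=g['depth'];print(np.nanmin(P[...,2]),(d==0).mean())
"
```

```text
t 2.15 pos [0.4069 0.0113 0.3318] yaw 96.55 tilt [-0.001 -0.005 -1.   ] w 84.9 F [0.3 0.3 0.2]
shift(tool) [0.014 0.059 0.117] rows>= 1.0
turn x units -0.027
-0.757034408612917 0.01239453125
```

View pics/w1b.png

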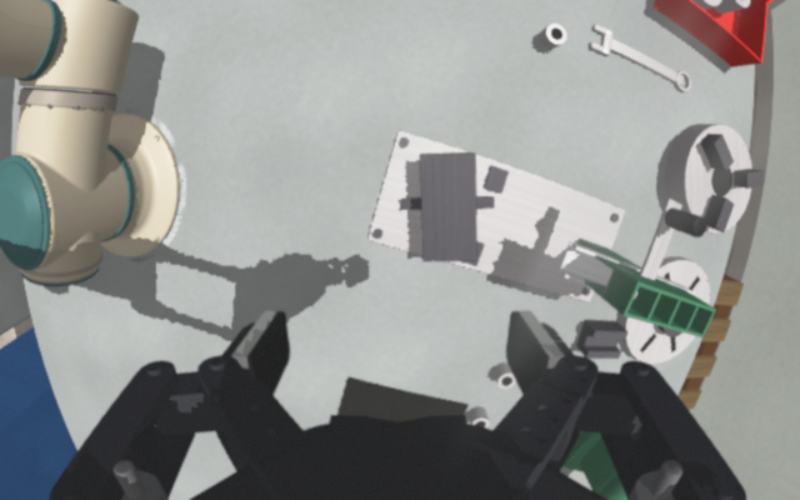

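The wrist view shows the whole base plate with corners at (399,131), (369,239), (625,210) and (592,301) in the 800-px picture. It also shows the stand at (448,207), one raised pad at (495,180), and the chute and hopper at right.

```bash
python3 - <<'E'
from h import *
g,s=wload('w1');im=g['image'];P=np.load('P1.npy')
for u,v in((330,160),(420,160),(280,120),(358,165)): print(im[v,u],P[v,u].round(4))
hsv=cv2.cvtColor(im,cv2.COLOR_BGR2HSV)
def fit(m,z,n,save=False):
    m=cv2.morphologyEx(m.astype(np.uint8),cv2.MORPH_OPEN,np.ones((3,3)))
    c=max(cv2.findContours(m,0,1)[0],key=cv2.contourArea)
    w=np.array([wray(g,s,*p[0],z)[:2] for p in c]).astype(np.float32)
    r=cv2.minAreaRect(w*1000);print(n,len(c),r,cv2.boxPoints(r).round(1).tolist())
v,u=np.indices(im.shape[:2])
roi=(u>285)&(u<510)&(v>95)&(v<250)
print(np.median(hsv[100:120,250:300].reshape(-1,3),0),np.median(hsv[165:175,400:420].reshape(-1,3),0))
fit(roi&(hsv[...,1]<12)&(hsv[...,2]>180),.008,'plate')
fit(roi&(u<385)&(v<215)&(hsv[...,2]<125)&(P[...,2]>.045),.064,'stand')
fit(roi&(u<385)&(v<215)&(P[...,2]>.05)&(P[...,2]<.08),.064,'stand_d')
q=P[130:200,342:378];print('stand top z',np.nanmedian(q[...,2]), 'plate z',np.nanmedian(P[160:180,400:420,2]))
for uv in((322.4,113.6),(302.4,187.2),(494.4,173.6),(468,233.6)): print('screw',wray(g,s,*uv,.008).round(4))
for uv in((319.2,104.8),(295.2,191.2),(500,168),(473.6,240.8)): print('corner',wray(g,s,*uv,.008).round(4))
E
```

```text
[62 60 61] [0.4222 0.0172 0.0216]
[224 224 227] [0.5639 0.0341 0.0073]
[182 185 181] [0.3404 0.0672 0.0006]
[112 106 110] [0.4584 0.0208 0.0627]
[ 72.   6. 191.] [  0.   4. 227.]
plate 1027 ((554.15380859375, 16.05206298828125), (397.205810546875, 276.5662841796875), 5.377863883972168) [[343.5, 135.10000610351562], [369.3999938964844, -140.1999969482422], [764.7999877929688, -103.0], [738.9000244140625, 172.3000030517578]]
stand 256 ((459.33245849609375, 18.361774444580078), (59.442291259765625, 118.29097747802734), 9.662761688232422) [[420.1000061035156, 71.69999694824219], [440.0, -44.900001525878906], [498.6000061035156, -35.0], [478.70001220703125, 81.69999694824219]]
stand_d 257 ((459.45648193359375, 19.571041107177734), (61.415809631347656, 119.92528533935547), 8.856555938720703) [[419.8999938964844, 74.0999984741211], [438.29998779296875, -44.400001525878906], [499.0, -34.900001525878906], [480.6000061035156, 83.5]]
stand top z 0.06362288175427727 plate z 0.008006112898081341
screw [0.4032 0.0837 0.008 ]
screw [ 0.3858 -0.0318  0.008 ]
screw [0.7067 0.0328 0.008 ]
screw [ 0.6816 -0.0793  0.008 ]
corner [0.3969 0.0963 0.008 ]
corner [ 0.3753 -0.0394  0.008 ]
corner [0.7162 0.0442 0.008 ]
corner [ 0.6977 -0.0919  0.008 ]
```

```bash
python3 - <<'E'
from h import *
g,s=wload('w1');im=g['image'];hsv=cv2.cvtColor(im,cv2.COLOR_BGR2HSV)
v,u=np.indices(im.shape[:2])
m=((u>285)&(u<510)&(v>95)&(v<250)&(hsv[...,2]>206)).astype(np.uint8)
m=cv2.morphologyEx(m,cv2.MORPH_OPEN,np.ones((3,3)))
c=max(cv2.findContours(m,0,1)[0],key=cv2.contourArea)
w=np.array([wray(g,s,*p[0],.008)[:2] for p in c]).astype(np.float32)
r=cv2.minAreaRect(w*1000);b=cv2.boxPoints(r);print(r,b.round(1).tolist())
P=np.load('P1.npy')
# chute/hopper centreline from depth
for lo,hi in((.12,.16),(.16,.2),(.215,.24)):
    q=P[(P[...,2]>lo)&(P[...,2]<hi)&(P[...,0]>.5)&(P[...,0]<.75)&(abs(P[...,1])<.09)]
    print(lo,len(q),cv2.minAreaRect((q[:,:2]*1000).astype(np.float32)))
E
```

```text
((592.8582763671875, -5.7328033447265625), (139.22055053710938, 225.8219451904297), 80.4787826538086) [[470.0, -55.70000076293945], [692.7000122070312, -93.0999984741211], [715.7000122070312, 44.20000076293945], [493.0, 81.5999984741211]]
0.12 1112 ((645.044677734375, -13.066696166992188), (32.71453094482422, 148.5000457763672), 82.09806060791016)
0.16 1389 ((650.676025390625, 28.573410034179688), (132.12525939941406, 96.4886474609375), 5.66823673248291)
0.215 1854 ((653.364501953125, 18.224361419677734), (99.5851821899414, 113.49690246582031), 80.26058197021484)
```

```bash
python3 -c "
from h import *
plan([.460,.019,.10],99.3)"
```

```text
t 2.2 pos [0.4069 0.0113 0.3318] yaw 96.52 tilt [-0.001 -0.005 -1.   ] w 84.9 F [-0.1 -0.3  0.4]
shift(tool) [1.931 0.023 0.451] rows>= 4.0
turn x units -0.031
```

>>> arm_command([
  {"dp": [0.38, 0.01, 0.15], "angular": [-0.03, 0, 0], "gripper": 85},
  {"dp": [0.39, 0.01, 0.15], "angular": [0, 0, 0], "gripper": 85},
  {"dp": [0.39, 0, 0.15], "angular": [0, 0, 0], "gripper": 85},
  {"dp": [0.39, 0, 0], "angular": [0, 0, 0], "gripper": 85},
  {"dp": [0.38, 0, 0], "angular": [0, 0, 0], "gripper": 85},
  {"dp": [0, 0, 0], "angular": [0, 0, 0], "gripper": 85},
  {"dp": [0, 0, 0], "angular": [0, 0, 0], "gripper": 85},
  {"dp": [0, 0, 0], "angular": [0, 0, 0], "gripper": 85},
])

```text
clock: 3.2
position: [0.4674, 0.0204, 0.0992]
ee_rot: [0.708, -0.064, 0.7, 0.059]
contact_force: [0.2, -0.6, 0.7]
width: 0.0852
```

```bash
python3 -c "
from h import *
plan([.460,.019,.041],99.3)"
```

```text
t 3.2 pos [0.4674 0.0204 0.0992] yaw 99.96 tilt [ 0.012 -0.007 -1.   ] w 85.2 F [ 0.2 -0.6  0.7]
shift(tool) [ 0.484  0.004 -0.068] rows>= 1.0
turn x units 0.007
```

>>> arm_command([
  {"dp": [0.16, 0, -0.07], "angular": [0.007, 0.007, 0.006], "gripper": 85},
  {"dp": [0.16, 0, 0], "angular": [0, 0, 0], "gripper": 85},
  {"dp": [0.16, 0, 0], "angular": [0, 0, 0], "gripper": 85},
  {"dp": [0, 0, 0], "angular": [0, 0, 0], "gripper": 55},
  {"dp": [0, 0, 0], "angular": [0, 0, 0], "gripper": 55},
  {"dp": [0, 0, 0], "angular": [0, 0, 0], "gripper": 55},
  {"dp": [0, 0, 0], "angular": [0, 0, 0], "gripper": 55},
  {"dp": [0, 0, 0], "angular": [0, 0, 0], "gripper": 55},
])

```text
clock: 4.2
position: [0.4679, 0.018, 0.0508]
ee_rot: [0.712, -0.059, 0.697, 0.057]
contact_force: [-0.4, 0.7, -4.6]
width: 0.0581
```

```bash
cat >> h.py <<'E'
def plan(p,yw=None):
    s=get_state();M=rot(s['ee_rot']);d=(M.T@(np.asarray(p)-s['position']))/.12
    lv=M.T@np.cross(M[:,0],[0,0,-1])/(np.pi/2)
    print('t',round(s['clock'],2),'pos',s['position'].round(4),'yaw',yaw(M).round(2),'tilt',M[:,0].round(3),'w',round(s['width']*1e3,1),'F',s['contact_force'].round(1),'q6',s['qpos'][5].round(2))
    print('shift(tool)',d.round(3),'rows>=',np.ceil(np.linalg.norm(d)*.12/.0625),'level',lv.round(3), 'turn',None if yw is None else (-((yw-yaw(M)+180)%360-180)/90).round(3))
    if yw is not None:
        a=np.radians(yw);N=np.array([[0,np.cos(a),np.sin(a)],[0,np.sin(a),-np.cos(a)],[-1,0,0]])
        print('shift if turned first',((N.T@(np.asarray(p)-s['position']))/.12).round(3))
E
python3 -c "
from h import *
plan([.460,.019,.071],99.3)"
```

```text
t 4.2 pos [0.4679 0.018  0.0508] yaw 99.4 tilt [ 0.022 -0.002 -1.   ] w 58.1 F [-0.4  0.7 -4.6] q6 -0.28
shift(tool) [-0.17   0.018 -0.06 ] rows>= 1.0 level [0.    0.014 0.003] turn 0.001
shift if turned first [-0.169  0.019 -0.064]
```

```bash
python3 -c "
from h import *
g,s=wlook('w2')
cv2.imwrite('pics/w2b.png',cv2.resize(g['image'][80:400,120:520],None,fx=2,fy=1.8))
print(s['effort'],s['qd'])"
```

```text
[ 3.30758739e-04 -3.71284461e+01 -1.83544815e+01  7.21817152e-03
 -1.57721350e-01  1.36081808e-04] [-0.0003024  -0.00285797  0.00051247  0.00079425  0.0018307  -0.00123385]
```

View pics/w2b.png

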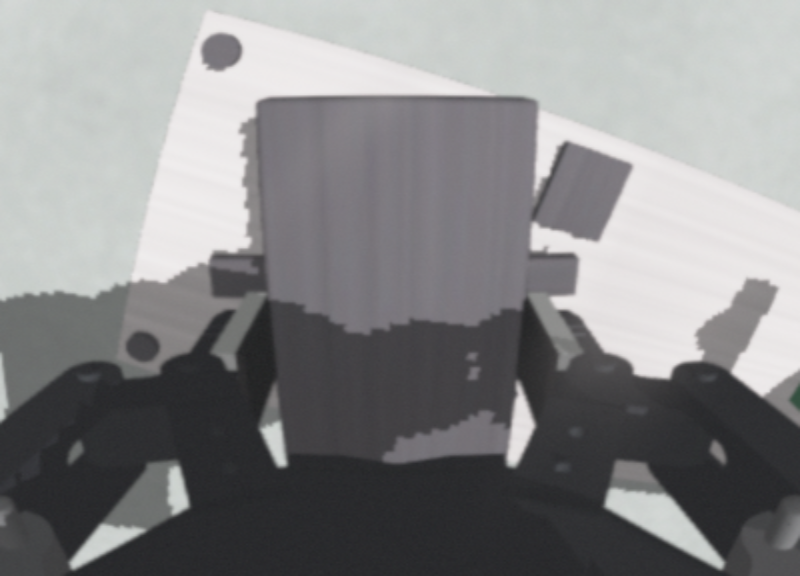

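The stand sits squarely between the pads, its top plate at (395,270), and the raised pad shows clearly at (585,190). The grip is about 10 mm high, so I'll regrip lower.

>>> arm_command([
  {"dp": [0, 0, 0], "angular": [0, 0, 0], "gripper": 80},
  {"dp": [0, 0, 0], "angular": [0, 0.012, 0.003], "gripper": 80},
  {"dp": [0.06, 0, 0], "angular": [0, 0, 0], "gripper": 80},
  {"dp": [0.04, 0, 0], "angular": [0, 0, 0], "gripper": 80},
  {"dp": [0, 0, 0], "angular": [0, 0, 0], "gripper": 80},
  {"dp": [0, 0, 0], "angular": [0, 0, 0], "gripper": 55},
  {"dp": [0, 0, 0], "angular": [0, 0, 0], "gripper": 55},
  {"dp": [0, 0, 0], "angular": [0, 0, 0], "gripper": 55},
])

```text
clock: 5.25
position: [0.4696, 0.0178, 0.0391]
ee_rot: [0.706, -0.058, 0.703, 0.057]
contact_force: [-0.5, 0.3, -0.0]
width: 0.0586
```

```bash
python3 -c "
from h import *
g,s=wload('w2')
c=[wray(g,s,120+x/2,80+y/1.8,.013)*1000 for x,y in((570,142),(632,165),(598,241),(534,215))]
print(np.round(c,1),np.mean(c,0).round(1))
plan([.460,.019,.071],99.3)"
```

```text
[[512.2  70.6  13. ]
 [534.4  66.7  13. ]
 [529.9  38.   13. ]
 [506.5  43.9  13. ]] [520.7  54.8  13. ]
t 5.25 pos [0.4696 0.0178 0.0391] yaw 99.36 tilt [ 0.004 -0.    -1.   ] w 58.6 F [-0.5  0.3 -0. ] q6 -0.27
shift(tool) [-0.266  0.023 -0.076] rows>= 1.0 level [0.    0.003 0.001] turn 0.001
shift if turned first [-0.266  0.023 -0.077]
```

>>> arm_command([
  {"dp": [-0.12, 0, 0], "angular": [0, 0.003, 0.001], "gripper": 55},
  {"dp": [-0.12, 0, 0], "angular": [-0.05, 0, 0], "gripper": 55},
  {"dp": [0, 0, 0], "angular": [-0.1, 0, 0], "gripper": 55},
  {"dp": [0, 0, 0], "angular": [-0.11, 0, 0], "gripper": 55},
  {"dp": [0, 0, 0], "angular": [-0.11, 0, 0], "gripper": 55},
  {"dp": [0, 0, 0], "angular": [-0.11, 0, 0], "gripper": 55},
  {"dp": [0, 0, 0], "angular": [-0.11, 0, 0], "gripper": 55},
  {"dp": [0, 0, 0], "angular": [-0.11, 0, 0], "gripper": 55},
])

```text
clock: 6.25
position: [0.4629, 0.0185, 0.063]
ee_rot: [0.559, -0.425, 0.566, 0.432]
contact_force: [0.1, 0.5, -5.1]
width: 0.0587
```

```bash
python3 -c "
from h import *
plan([.5158,.0071,.062],170.6)"
```

```text
t 6.25 pos [0.4629 0.0185 0.063 ] yaw 164.54 tilt [-0.014  0.002 -1.   ] w 58.7 F [ 0.1  0.5 -5.1] q6 -1.41
shift(tool) [ 0.002 -0.45   0.026] rows>= 1.0 level [ 0.    -0.001 -0.009] turn -0.067
shift if turned first [ 0.008 -0.45  -0.022]
```

>>> arm_command([
  {"dp": [0, 0, 0], "angular": [-0.067, 0, -0.009], "gripper": 55},
  {"dp": [0, -0.15, -0.01], "angular": [0, 0, 0], "gripper": 55},
  {"dp": [0, -0.15, -0.01], "angular": [0, 0, 0], "gripper": 55},
  {"dp": [0, -0.15, 0], "angular": [0, 0, 0], "gripper": 55},
  {"dp": [0, 0, 0], "angular": [0, 0, 0], "gripper": 55},
  {"dp": [0, 0, 0], "angular": [0, 0, 0], "gripper": 55},
  {"dp": [0, 0, 0], "angular": [0, 0, 0], "gripper": 55},
  {"dp": [0, 0, 0], "angular": [0, 0, 0], "gripper": 55},
])

```text
clock: 7.25
position: [0.5187, 0.0063, 0.0598]
ee_rot: [0.538, -0.456, 0.541, 0.458]
contact_force: [1.0, -0.1, -4.6]
width: 0.0587
```

```bash
python3 - <<'E'
from h import *
plan([.5158,.0071,.041],170.6)
g=get_image('top');P=cloud(g);v,u=np.indices(P.shape[:2])
s=get_state()
cv2.imwrite('pics/t1.png',cv2.resize(g['image'][150:290,280:400],None,fx=5,fy=4))
g,s=wlook('w3');cv2.imwrite('pics/w3b.png',g['image'])
E
```

```text
t 7.25 pos [0.5187 0.0063 0.0598] yaw 170.47 tilt [-0.005 -0.001 -1.   ] w 58.7 F [ 1.  -0.1 -4.6] q6 -1.52
shift(tool) [0.157 0.024 0.002] rows>= 1.0 level [ 0.    -0.001 -0.003] turn -0.001
shift if turned first [0.157 0.025 0.002]
```

View pics/w3b.png

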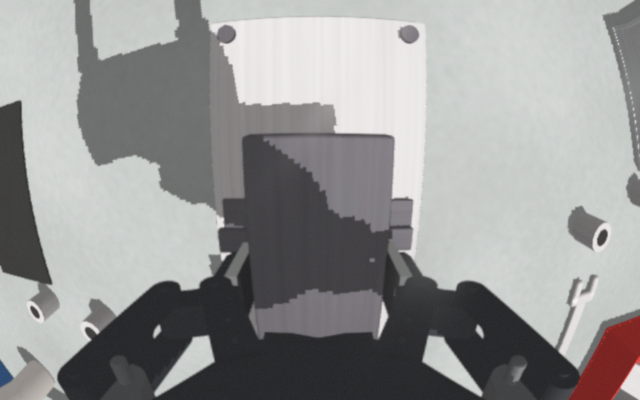

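```bash
python3 - <<'E'
from h import *
g,s=wload('w3');P=wcloud(g,s)
a=np.radians(-9.4);S=np.array([.5133,.0075]);A=np.array([[np.cos(a),np.sin(a)],[-np.sin(a),np.cos(a)]])
f=lambda u,v,z:(A@(wray(g,s,u,v,z)[:2]-S)*1000).round(1)
print('z top',np.nanmedian(P[150:170,300:340,2]))
zt=float(np.nanmedian(P[150:170,300:340,2]))
print('front edge',f(245,136,zt),f(319,134,zt),f(392,136,zt))
for q in((234,210),(402,212),(234,239),(401,240)): print(q,P[q[1],q[0]].round(4),'as bar',f(*q,zt-.038),'as pad',f(*q,.013))
print('plate front corners',f(209,22,.008),f(426,22,.008),'TCP',(A@(s['position'][:2]-S)*1000).round(1))
E
```

```text
z top 0.0847756316593542
front edge [-57.1 -28.4] [-57.4   0.2] [-57.2  28.4]
(234, 210) [ 0.4987 -0.0461  0.0138] as bar [-15.7 -45.6] as pad [ -5.5 -55.5]
(402, 212) [0.5183 0.0625 0.0129] as bar [-14.6  45.2] as pad [-4.1 55. ]
(234, 239) [ 0.5062 -0.0385  0.0485] as bar [  1.2 -47.1] as pad [ 15.1 -57.3]
(401, 240) [0.5234 0.0531 0.0449] as bar [ 1.8 46.1] as pad [15.8 56. ]
plate front corners [-131.3  -71.4] [-131.1   70.1] TCP [ 5.6 -0.3]
```

Stand is aligned: front edge at row 135, bar ends at (234,239) and (401,240), pads at (234,210) and (402,212). Shift back 2.5 mm and lower.

>>> arm_command([
  {"dp": [0, 0.024, 0], "angular": [-0.001, -0.001, -0.003], "gripper": 55},
  {"dp": [0.06, 0, 0], "angular": [0, 0, 0], "gripper": 55},
  {"dp": [0.06, 0, 0], "angular": [0, 0, 0], "gripper": 55},
  {"dp": [0.02, 0, 0], "angular": [0, 0, 0], "gripper": 55},
  {"dp": [0.01, 0, 0], "angular": [0, 0, 0], "gripper": 55},
  {"dp": [0, 0, 0], "angular": [0, 0, 0], "gripper": 55},
  {"dp": [0, 0, 0], "angular": [0, 0, 0], "gripper": 55},
  {"dp": [0, 0, 0], "angular": [0, 0, 0], "gripper": 55},
])

```text
clock: 8.35
position: [0.5153, 0.007, 0.041]
ee_rot: [0.539, -0.457, 0.539, 0.457]
contact_force: [-0.0, 0.4, -3.8]
width: 0.0588
```

```bash
python3 -c "
from h import *
plan([.5158,.0071,.039],170.6)"
```

```text
t 8.35 pos [0.5153 0.007  0.041 ] yaw 170.58 tilt [-0. -0. -1.] w 58.8 F [-0.   0.4 -3.8] q6 -1.53
shift(tool) [ 0.016 -0.004  0.002] rows>= 1.0 level [ 0. -0.  0.] turn -0.0
shift if turned first [ 0.016 -0.004  0.002]
```

>>> arm_command([
  {"dp": [0.012, 0, 0], "angular": [0, 0, 0], "gripper": 55},
  {"dp": [0.006, 0, 0], "angular": [0, 0, 0], "gripper": 55},
  {"dp": [0, 0, 0], "angular": [0, 0, 0], "gripper": 55},
  {"dp": [0, 0, 0], "angular": [0, 0, 0], "gripper": 70},
  {"dp": [0, 0, 0], "angular": [0, 0, 0], "gripper": 80},
  {"dp": [-0.1, 0, 0], "angular": [0, 0, 0], "gripper": 80},
  {"dp": [-0.3, 0, 0], "angular": [0, 0, 0], "gripper": 80},
  {"dp": [-0.4, 0.3, 0], "angular": [0, 0, 0], "gripper": 80},
])

```text
clock: 9.35
position: [0.4821, 0.0123, 0.1378]
ee_rot: [0.54, -0.458, 0.539, 0.457]
contact_force: [0.4, -0.0, 1.6]
width: 0.0799
```

>>> arm_command([
  {"dp": [-0.4, 0.3, 0], "angular": [0, 0, 0], "gripper": 85},
  {"dp": [-0.3, 0.3, 0], "angular": [0, 0, 0], "gripper": 85},
  {"dp": [0, 0, 0], "angular": [0, 0, 0], "gripper": 85},
  {"dp": [0, 0, 0], "angular": [0, 0, 0], "gripper": 85},
  {"dp": [0, 0, 0], "angular": [0, 0, 0], "gripper": 85},
  {"dp": [0, 0, 0], "angular": [0, 0, 0], "gripper": 85},
  {"dp": [0, 0, 0], "angular": [0, 0, 0], "gripper": 85},
  {"dp": [0, 0, 0], "angular": [0, 0, 0], "gripper": 85},
])

```text
clock: 10.35
position: [0.4112, 0.0241, 0.2272]
ee_rot: [0.542, -0.459, 0.538, 0.455]
contact_force: [0.1, -0.0, 0.7]
width: 0.0848
```

```bash
python3 - <<'E'
from h import *
g,s=wlook('w4');P=wcloud(g,s);plan([.45,.34,.25],None)
cv2.imwrite('pics/w4b.png',g['image'])
a=np.radians(-9.4);S=np.array([.5133,.0075]);A=np.array([[np.cos(a),np.sin(a)],[-np.sin(a),np.cos(a)]])
Q=P.copy();Q[...,:2]=(P[...,:2]-S)@A.T
v,u=np.indices(Q.shape[:2])
m=(abs(Q[...,0])<.055)&(abs(Q[...,1])<.027)&(Q[...,2]>.05)&(Q[...,2]<.08)
q=Q[m];C=np.c_[q[:,:2],np.ones(len(q))];k=np.linalg.lstsq(C,q[:,2],rcond=None)[0];print('plane slope x,y, z0',k.round(4),len(q))
m=(abs(Q[...,0])<.1)&(abs(Q[...,1])<.06)&(Q[...,2]>.055)&(Q[...,2]<.075)
c=max(cv2.findContours(m.astype(np.uint8),0,1)[0],key=cv2.contourArea)
w=np.array([A@(wray(g,s,*p[0],.064)[:2]-S) for p in c]).astype(np.float32)*1000
print(cv2.minAreaRect(w),w.min(0),w.max(0))
E
```

```text
t 10.4 pos [0.4112 0.0241 0.2272] yaw 170.53 tilt [ 0.009 -0.001 -1.   ] w 85.2 F [-0.1 -0.5 -0.7] q6 -1.52
shift(tool) [-0.191  0.112  2.65 ] rows>= 6.0 level [0.    0.    0.006] turn None
plane slope x,y, z0 [-0.0009  0.0004  0.0638] 4036
((-3.3663711547851562, -1.3103771209716797), (120.90872192382812, 60.38471603393555), 0.22040924429893494) [-63.785164 -31.605541] [56.972546 29.114323]
```

View pics/w4b.png

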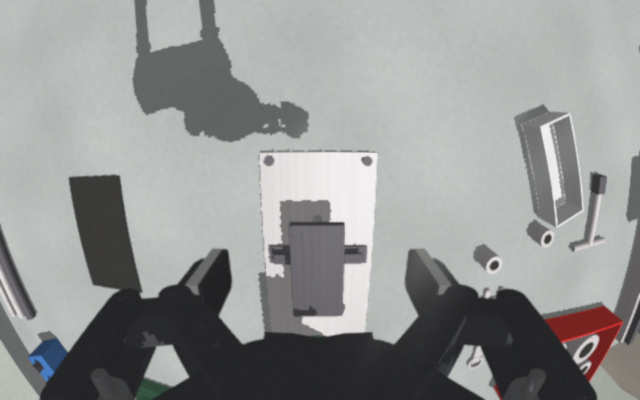

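```bash
python3 - <<'E'
from h import *
g,s=wload('w4')
a=np.radians(-9.4);S=np.array([.5133,.0075]);A=np.array([[np.cos(a),np.sin(a)],[-np.sin(a),np.cos(a)]])
f=lambda u,v,z:(A@(wray(g,s,u,v,z)[:2]-S)*1000).round(1)
print(f(259.5,152,.008),f(377.5,152,.008),f(259.5,250,.008),f(376,250,.008))
plan([.43,.335,.24],194.6)
E
```

```text
[-130.9  -69.3] [-131.    70.4] [ -4.4 -75.9] [-4.4 75.4]
t 10.4 pos [0.4112 0.0241 0.2272] yaw 170.53 tilt [ 0.009 -0.001 -1.   ] w 85.2 F [-0.1 -0.5 -0.7] q6 -1.52
shift(tool) [-0.109  0.27   2.581] rows>= 5.0 level [0.    0.    0.006] turn -0.267
shift if turned first [-0.107 -0.805  2.467]
```

>>> arm_command([
  {"dp": [-0.05, 0.1, 0.3], "angular": [-0.09, 0, 0.006], "gripper": 85},
  {"dp": [-0.05, 0, 0.4], "angular": [-0.09, 0, 0], "gripper": 85},
  {"dp": [0, -0.1, 0.4], "angular": [-0.09, 0, 0], "gripper": 85},
  {"dp": [0, -0.12, 0.4], "angular": [0, 0, 0], "gripper": 85},
  {"dp": [0, -0.12, 0.4], "angular": [0, 0, 0], "gripper": 85},
  {"dp": [0, -0.12, 0.4], "angular": [0, 0, 0], "gripper": 85},
  {"dp": [0, -0.1, 0.2], "angular": [0, 0, 0], "gripper": 85},
  {"dp": [0, 0, 0], "angular": [0, 0, 0], "gripper": 85},
])

```text
clock: 11.4
position: [0.4227, 0.3449, 0.2377]
ee_rot: [-0.428, 0.563, -0.429, -0.562]
contact_force: [-0.1, -0.3, 0.3]
width: 0.0853
```

```bash
python3 - <<'E'
from h import *
plan([.43,.335,.24],194.6)
g,s=wlook('w5');P=wcloud(g,s)
m=(P[...,2]>.025)&(P[...,2]<.06)&(P[...,0]>.3)&(P[...,0]<.54)&(P[...,1]>.25)&(P[...,1]<.45)
m=cv2.morphologyEx(m.astype(np.uint8),cv2.MORPH_CLOSE,np.ones((3,3)))
c=max(cv2.findContours(m,0,1)[0],key=cv2.contourArea)
q=P[m>0];print(cv2.minAreaRect((q[:,:2]*1000).astype(np.float32)))
w=np.array([wray(g,s,*p[0],.045)[:2] for p in c]).astype(np.float32)*1000;print(cv2.minAreaRect(w))
for ctr in((.551,.345),(.571,.246)):
    k=(np.hypot(P[...,0]-ctr[0],P[...,1]-ctr[1])<.04)&(P[...,2]>.026)&(P[...,2]<.035);print('sleeve',k.sum(),P[k].mean(0).round(4))
cv2.imwrite('pics/w5b.png',g['image'])
E
```

```text
t 11.4 pos [0.4227 0.3449 0.2377] yaw -164.52 tilt [ 0.    -0.002 -1.   ] w 85.3 F [-0.1 -0.3  0.3] q6 -1.28
shift(tool) [-0.019 -0.037 -0.096] rows>= 1.0 level [ 0.    -0.001 -0.   ] turn 0.01
shift if turned first [-0.019 -0.038 -0.095]
((454.05987548828125, 359.55853271484375), (164.4680633544922, 63.82113265991211), 15.011296272277832)
((450.64569091796875, 353.4984130859375), (156.5791473388672, 75.02709197998047), 14.320759773254395)
sleeve 397 [0.5449 0.3473 0.03  ]
sleeve 0 [nan nan nan]<stdin>:10: RuntimeWarning: Mean of empty slice.
  ret = um.true_divide(
```

View pics/w5b.png

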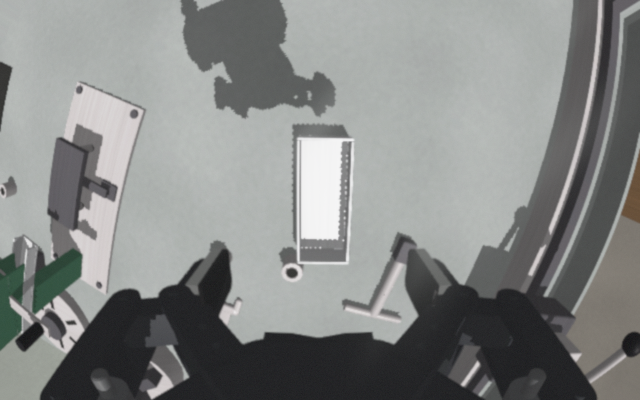

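The tin's rim is at (297,139), (353,138), (350,263) and (298,262). A sleeve stands close to its far corner at (291,271), and the chuck key is to the right at (375,290).

```bash
python3 - <<'E'
from h import *
g,s=wload('w5')
c=np.array([wray(g,s,u,v,.045)[:2]*1000 for u,v in((297,138.5),(353.5,137.5),(350.5,263.5),(297.5,263))])
print(c.round(1),c.mean(0).round(1),cv2.minAreaRect(c.astype(np.float32)))
im=g['image'];P=wcloud(g,s);a=np.radians(14.6);d=np.array([np.cos(a),np.sin(a)])
k=(P[...,2]>.040)&(P[...,2]<.05)&(P[...,0]<.53)&(P[...,0]>.3)&(P[...,1]>.28)&(P[...,1]<.45);q=P[k][:,:2]
for dd in(d,np.array([-d[1],d[0]])): t=q@dd;print(np.percentile(t,[.5,2,98,99.5]).round(4))
ctr=c.mean(0)/1000;gp=ctr-.02*d;print(gp)
plan([*gp,.12],194.6)
E
```

```text
[[384.  311. ]
 [366.4 369.5]
 [510.6 410.8]
 [527.  348.7]] [447. 360.] ((447.3153381347656, 359.2607116699219), (150.0392303466797, 64.22699737548828), 15.990251541137695)
[0.4479 0.4481 0.5973 0.5979]
[0.204  0.2042 0.2657 0.266 ]
[0.42765054 0.35494107]
t 11.45 pos [0.4223 0.3438 0.2377] yaw -164.57 tilt [-0.    -0.003 -1.   ] w 85.0 F [-0.2 -0.2  0.5] q6 -1.28
shift(tool) [ 0.981 -0.068  0.08 ] rows>= 2.0 level [ 0.    -0.001 -0.001] turn 0.009
shift if turned first [ 0.981 -0.066  0.079]
```

>>> arm_command([
  {"dp": [0.3, -0.07, 0.08], "angular": [0, -0.001, -0.001], "gripper": 85},
  {"dp": [0.3, 0, 0], "angular": [0, 0, 0], "gripper": 85},
  {"dp": [0.3, 0, 0], "angular": [0, 0, 0], "gripper": 85},
  {"dp": [0.3, 0, 0], "angular": [0, 0, 0], "gripper": 85},
  {"dp": [0.3, 0, 0], "angular": [0, 0, 0], "gripper": 85},
  {"dp": [0.15, 0, 0], "angular": [0, 0, 0], "gripper": 85},
  {"dp": [0, 0, 0], "angular": [0, 0, 0], "gripper": 85},
  {"dp": [0, 0, 0], "angular": [0, 0, 0], "gripper": 85},
])

```text
clock: 12.45
position: [0.4295, 0.3444, 0.0373]
ee_rot: [-0.43, 0.563, -0.431, -0.559]
contact_force: [0.1, 0.2, 0.2]
width: 0.0848
```

```bash
python3 -c "
from h import *
plan([.4274,.354,.015],195)"
```

```text
t 12.45 pos [0.4295 0.3444 0.0373] yaw -165.06 tilt [ 0.003 -0.004 -1.   ] w 84.8 F [0.1 0.2 0.2] q6 -1.27
shift(tool) [ 0.186 -0.003  0.083] rows>= 1.0 level [ 0.    -0.003  0.001] turn -0.001
shift if turned first [ 0.186 -0.004  0.082]
```

>>> arm_command([
  {"dp": [0, 0, 0.083], "angular": [0, -0.003, 0.001], "gripper": 85},
  {"dp": [0, 0, 0.02], "angular": [0, 0, 0], "gripper": 85},
  {"dp": [0.1, 0, 0], "angular": [0, 0, 0], "gripper": 85},
  {"dp": [0.09, 0, 0], "angular": [0, 0, 0], "gripper": 85},
  {"dp": [0, 0, 0], "angular": [0, 0, 0], "gripper": 56},
  {"dp": [0, 0, 0], "angular": [0, 0, 0], "gripper": 56},
  {"dp": [0, 0, 0], "angular": [0, 0, 0], "gripper": 56},
  {"dp": [0, 0, 0], "angular": [0, 0, 0], "gripper": 56},
], grip_force=50)

```text
clock: 13.45
position: [0.4276, 0.3576, 0.016]
ee_rot: [-0.432, 0.562, -0.429, -0.56]
contact_force: [-0.5, 0.1, 0.6]
width: 0.0612
```

```bash
python3 -c "
from h import *
plan([.4274,.354,.015],195)"
```

```text
t 13.45 pos [0.4276 0.3576 0.016 ] yaw -165.04 tilt [ 0.004  0.002 -1.   ] w 61.2 F [-0.5  0.1  0.6] q6 -1.26
shift(tool) [ 0.008  0.01  -0.029] rows>= 1.0 level [0.    0.    0.003] turn -0.0
shift if turned first [ 0.008  0.01  -0.028]
```

>>> arm_command([
  {"dp": [-0.15, 0, 0], "angular": [0, 0, 0.003], "gripper": 56},
  {"dp": [-0.25, 0, 0], "angular": [0, 0, 0], "gripper": 56},
  {"dp": [-0.25, 0, 0], "angular": [0, 0, 0], "gripper": 56},
  {"dp": [-0.2, 0, 0], "angular": [0.05, 0, 0], "gripper": 56},
  {"dp": [0, 0, -0.2], "angular": [0.08, 0, 0], "gripper": 56},
  {"dp": [0, 0, -0.3], "angular": [0.08, 0, 0], "gripper": 56},
  {"dp": [0, 0, -0.3], "angular": [0.06, 0, 0], "gripper": 56},
  {"dp": [0, 0, -0.3], "angular": [0, 0, 0], "gripper": 56},
])

```text
clock: 14.45
position: [0.4235, 0.225, 0.118]
ee_rot: [0.54, -0.454, 0.543, 0.456]
contact_force: [0.4, 0.5, -1.8]
width: 0.0607
```

```bash
python3 -c "
from h import *
plan([.396,.027,.09],170.6)"
```

```text
t 14.45 pos [0.4235 0.225  0.118 ] yaw 170.05 tilt [-0.004 -0.001 -1.   ] w 60.7 F [ 0.4  0.5 -1.8] q6 -1.06
shift(tool) [ 0.236 -0.061 -1.664] rows>= 4.0 level [ 0.    -0.001 -0.003] turn -0.006
shift if turned first [ 0.234 -0.044 -1.665]
```

>>> arm_command([
  {"dp": [0, -0.02, -0.3], "angular": [-0.006, 0, -0.003], "gripper": 56},
  {"dp": [0, -0.02, -0.35], "angular": [0, 0, 0], "gripper": 56},
  {"dp": [0, 0, -0.35], "angular": [0, 0, 0], "gripper": 56},
  {"dp": [0, 0, -0.35], "angular": [0, 0, 0], "gripper": 56},
  {"dp": [0, 0, -0.2], "angular": [0, 0, 0], "gripper": 56},
  {"dp": [0, 0, -0.1], "angular": [0, 0, 0], "gripper": 56},
  {"dp": [0, 0, 0], "angular": [0, 0, 0], "gripper": 56},
  {"dp": [0, 0, 0], "angular": [0, 0, 0], "gripper": 56},
])

```text
clock: 15.45
position: [0.3921, 0.0223, 0.1167]
ee_rot: [0.539, -0.456, 0.54, 0.457]
contact_force: [-0.2, -0.2, -1.8]
width: 0.0608
```

```bash
python3 -c "
from h import *
plan([.396,.027,.086],170.6)"
```

```text
t 15.45 pos [0.3921 0.0223 0.1167] yaw 170.44 tilt [-0.002 -0.    -1.   ] w 60.8 F [-0.2 -0.2 -1.8] q6 -1.52
shift(tool) [ 0.255 -0.026  0.044] rows>= 1.0 level [ 0.    -0.    -0.001] turn -0.002
shift if turned first [ 0.255 -0.025  0.044]
```

>>> arm_command([
  {"dp": [0.1, 0, 0.044], "angular": [-0.002, 0, -0.001], "gripper": 56},
  {"dp": [0.1, -0.02, 0.01], "angular": [0, 0, 0], "gripper": 56},
  {"dp": [0.05, 0, 0], "angular": [0, 0, 0], "gripper": 56},
  {"dp": [0, 0, 0], "angular": [0, 0, 0], "gripper": 56},
  {"dp": [0, -0.2, 0], "angular": [0, 0, 0], "gripper": 56},
  {"dp": [0, -0.2, 0], "angular": [0, 0, 0], "gripper": 56},
  {"dp": [0, 0, 0], "angular": [0, 0, 0], "gripper": 56},
  {"dp": [0, 0, 0], "angular": [0, 0, 0], "gripper": 56},
])

```text
clock: 16.45
position: [0.4423, 0.0234, 0.0832]
ee_rot: [0.537, -0.457, 0.539, 0.46]
contact_force: [-0.3, 0.1, -2.1]
width: 0.0612
```

```bash
python3 -c "
from h import *
plan([.4946,.0106,.084],170.6)"
```

```text
t 16.45 pos [0.4423 0.0234 0.0832] yaw 170.87 tilt [-0.005  0.001 -1.   ] w 61.2 F [-0.3  0.1 -2.1] q6 -1.52
shift(tool) [-0.009 -0.447 -0.036] rows>= 1.0 level [ 0.    -0.    -0.003] turn 0.003
shift if turned first [-0.007 -0.448 -0.034]
```

>>> arm_command([
  {"dp": [-0.015, 0, -0.034], "angular": [0.003, 0, -0.003], "gripper": 56},
  {"dp": [0, -0.15, 0], "angular": [0, 0, 0], "gripper": 56},
  {"dp": [0, -0.15, 0], "angular": [0, 0, 0], "gripper": 56},
  {"dp": [0, -0.12, 0], "angular": [0, 0, 0], "gripper": 56},
  {"dp": [0, 0, 0], "angular": [0, 0, 0], "gripper": 56},
  {"dp": [0, 0, 0], "angular": [0, 0, 0], "gripper": 56},
  {"dp": [0, 0, 0], "angular": [0, 0, 0], "gripper": 56},
  {"dp": [0, 0, 0], "angular": [0, 0, 0], "gripper": 56},
])

```text
clock: 17.45
position: [0.4927, 0.0106, 0.0848]
ee_rot: [0.539, -0.457, 0.54, 0.458]
contact_force: [-0.0, 0.1, -1.7]
width: 0.0615
```

```bash
python3 -c "
from h import *
plan([.4946,.0106,.080],170.6)"
```

```text
t 17.45 pos [0.4927 0.0106 0.0848] yaw 170.58 tilt [-0.002 -0.    -1.   ] w 61.5 F [-0.   0.1 -1.7] q6 -1.53
shift(tool) [ 0.04  -0.016  0.003] rows>= 1.0 level [ 0.    -0.    -0.001] turn -0.0
shift if turned first [ 0.04  -0.016  0.003]
```

>>> arm_command([
  {"dp": [0, -0.012, 0], "angular": [0, 0, -0.001], "gripper": 56},
  {"dp": [0.025, 0, 0], "angular": [0, 0, 0], "gripper": 56},
  {"dp": [0.015, 0, 0], "angular": [0, 0, 0], "gripper": 56},
  {"dp": [0.006, 0, 0], "angular": [0, 0, 0], "gripper": 56},
  {"dp": [0, 0, 0], "angular": [0, 0, 0], "gripper": 56},
  {"dp": [0, 0, 0], "angular": [0, 0, 0], "gripper": 72},
  {"dp": [0, 0, 0], "angular": [0, 0, 0], "gripper": 78},
  {"dp": [0, 0, 0], "angular": [0, 0, 0], "gripper": 78},
])

```text
clock: 18.45
position: [0.4945, 0.0104, 0.08]
ee_rot: [0.54, -0.458, 0.539, 0.457]
contact_force: [0.5, -0.1, 0.4]
width: 0.078
```

>>> arm_command([
  {"dp": [-0.15, 0, 0], "angular": [0, 0, 0], "gripper": 78},
  {"dp": [-0.3, 0, 0], "angular": [0, 0, 0], "gripper": 78},
  {"dp": [-0.4, 0.2, 0], "angular": [0, 0, 0], "gripper": 78},
  {"dp": [-0.4, 0.3, 0], "angular": [0, 0, 0], "gripper": 78},
  {"dp": [0, 0.2, 0], "angular": [0, 0, 0], "gripper": 78},
  {"dp": [0, 0, 0], "angular": [0, 0, 0], "gripper": 40},
  {"dp": [0, 0, 0], "angular": [0, 0, 0], "gripper": 0},
  {"dp": [0, 0, 0], "angular": [0, 0, 0], "gripper": 0},
])

```text
clock: 19.45
position: [0.4119, 0.024, 0.2341]
ee_rot: [0.54, -0.458, 0.539, 0.456]
contact_force: [0.4, -0.1, -0.7]
width: 0.0233
```

```bash
python3 - <<'E'
from h import *
plan([.6,.12,.30],170.6)
g,s=wlook('w6');P=wcloud(g,s);cv2.imwrite('pics/w6b.png',g['image'])
a=np.radians(-9.4);S=np.array([.5133,.0075]);A=np.array([[np.cos(a),np.sin(a)],[-np.sin(a),np.cos(a)]])
Q=P.copy();Q[...,:2]=(P[...,:2]-S)@A.T
q=Q[(Q[...,2]>.1)&(Q[...,2]<.115)&(abs(Q[...,0])<.09)&(abs(Q[...,1])<.05)];print('rim',len(q),q.min(0),q.max(0),q[:,2].mean())
t=get_image('top');np.savez('top1.npz',**t);T=cloud(t);im=t['image']
cv2.imwrite('pics/t2.png',cv2.resize(im[130:270,290:390],None,fx=5,fy=4,interpolation=2))
U=T.copy();U[...,:2]=(T[...,:2]-S)@A.T
v,u=np.indices(im.shape[:2])
k=(im.max(2)<60)&(U[...,0]>.02)&(U[...,0]<.2)&(U[...,1]>.035)&(U[...,1]<.12)&(U[...,2]>.1)
print('knob px',k.sum(),u[k].mean(),v[k].mean(),np.median(U[k],0),T[k].max(0))
k=(U[...,2]>.21)&(U[...,2]<.24)&(abs(U[...,1])<.03)&(U[...,0]>.05);print('hopper',U[k].min(0),U[k].max(0))
E
```

```text
t 19.45 pos [0.4119 0.024  0.2341] yaw 170.56 tilt [ 0.004 -0.001 -1.   ] w 23.3 F [ 0.4 -0.1 -0.7] q6 -1.52
shift(tool) [-0.544 -1.417  1.046] rows>= 4.0 level [ 0.    -0.     0.002] turn -0.0
shift if turned first [-0.549 -1.416  1.045]
rim 615 [-0.07656338 -0.03253106  0.10000503] [0.05781379 0.03239667 0.11031535] 0.10692006990976839
knob px 50 317.74 163.38 [0.12095001 0.07150973 0.22796699] [0.65556513 0.06779125 0.23157597]
hopper [ 0.08173001 -0.01618018  0.2100267 ] [0.19318558 0.01397543 0.23338655]
```

View pics/w6b.png

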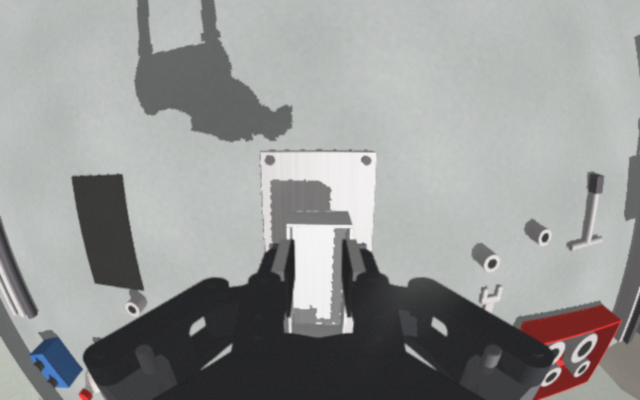

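View pics/t2.png

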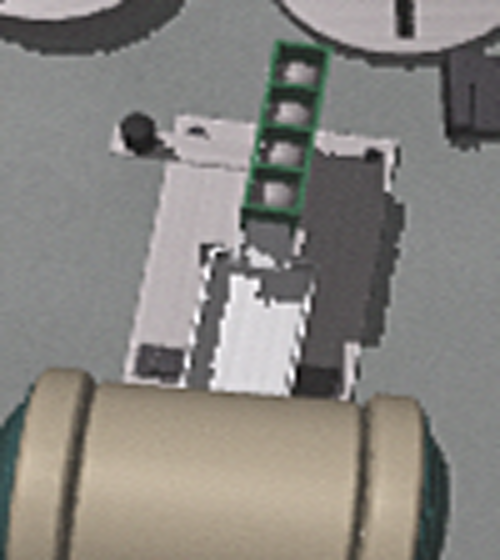

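The wrist view shows the tin lying centrally on the stand. The top crop shows its far end just under the chute lip at (270,265), four balls still in the hopper, and the knob at (138,133). Next I'll go over the knob with the jaws along the seat's x.

```bash
python3 - <<'E'
from h import *
t=dict(np.load('top1.npz'));print(ray(t,317.7,163.4,.231))
plan([.644,.058,.30],80.6)
E
```

```text
[0.64319496 0.05848837 0.231     ]
t 19.55 pos [0.4118 0.024  0.234 ] yaw 170.56 tilt [ 0.003 -0.001 -1.   ] w 8.3 F [-0.2  0.  -0.5] q6 -1.52
shift(tool) [-0.543 -1.864  0.597] rows>= 4.0 level [ 0.    -0.     0.002] turn 1.0
shift if turned first [-0.55   0.596  1.863]
```

>>> arm_command([
  {"dp": [-0.3, 0, 0.2], "angular": [0, 0, 0.002], "gripper": 50},
  {"dp": [-0.25, 0, 0.25], "angular": [0.11, 0, 0], "gripper": 50},
  {"dp": [0, 0, 0], "angular": [0.11, 0, 0], "gripper": 50},
  {"dp": [0, 0, 0], "angular": [0.11, 0, 0], "gripper": 50},
  {"dp": [0, 0, 0], "angular": [0.11, 0, 0], "gripper": 50},
  {"dp": [0, 0, 0], "angular": [0.11, 0, 0], "gripper": 50},
  {"dp": [0, 0, 0], "angular": [0.11, 0, 0], "gripper": 50},
  {"dp": [0, 0, 0], "angular": [0.11, 0, 0], "gripper": 50},
])

```text
clock: 20.55
position: [0.4248, 0.0788, 0.2973]
ee_rot: [0.702, -0.055, 0.708, 0.055]
contact_force: [0.3, -0.1, 0.9]
width: 0.05
```

```bash
python3 -c "
from h import *
plan([.644,.058,.29],80.6)"
```

```text
t 20.55 pos [0.4248 0.0788 0.2973] yaw 98.9 tilt [-0.009 -0.    -1.   ] w 50.0 F [ 0.3 -0.1  0.9] q6 -0.13
shift(tool) [ 0.045 -0.454  1.778] rows>= 4.0 level [ 0.    -0.006 -0.001] turn 0.203
shift if turned first [0.061 0.128 1.83 ]
```

>>> arm_command([
  {"dp": [0, 0, 0], "angular": [0.1, -0.006, -0.001], "gripper": 50},
  {"dp": [0, 0, 0], "angular": [0.1, 0, 0], "gripper": 50},
  {"dp": [0, 0.04, 0.4], "angular": [0, 0, 0], "gripper": 50},
  {"dp": [0, 0.04, 0.4], "angular": [0, 0, 0], "gripper": 50},
  {"dp": [0, 0.04, 0.4], "angular": [0, 0, 0], "gripper": 50},
  {"dp": [0, 0, 0.4], "angular": [0, 0, 0], "gripper": 50},
  {"dp": [0, 0, 0.2], "angular": [0, 0, 0], "gripper": 50},
  {"dp": [0, 0, 0], "angular": [0, 0, 0], "gripper": 50},
])

```text
clock: 21.55
position: [0.6495, 0.0552, 0.2891]
ee_rot: [0.701, 0.06, 0.708, -0.061]
contact_force: [-0.1, -0.3, 0.5]
width: 0.05
```

```bash
python3 -c "
from h import *
plan([.6435,.058,.235],80.6)"
```

```text
t 21.55 pos [0.6495 0.0552 0.2891] yaw 80.19 tilt [-0.009 -0.001 -1.   ] w 50.0 F [-0.1 -0.3  0.5] q6 0.15
shift(tool) [ 0.451  0.015 -0.05 ] rows>= 1.0 level [ 0.    -0.006  0.001] turn -0.005
shift if turned first [ 0.451  0.015 -0.053]
```

>>> arm_command([
  {"dp": [0, 0, -0.05], "angular": [-0.005, -0.006, 0.001], "gripper": 50},
  {"dp": [0, 0.02, -0.02], "angular": [0, 0, 0], "gripper": 50},
  {"dp": [0, 0, 0], "angular": [0, 0, 0], "gripper": 50},
  {"dp": [0.1, 0, 0], "angular": [0, 0, 0], "gripper": 50},
  {"dp": [0.15, 0, 0], "angular": [0, 0, 0], "gripper": 50},
  {"dp": [0, 0, 0], "angular": [0, 0, 0], "gripper": 50},
  {"dp": [0, 0, 0], "angular": [0, 0, 0], "gripper": 50},
  {"dp": [0, 0, 0], "angular": [0, 0, 0], "gripper": 50},
])

```text
clock: 22.55
position: [0.6373, 0.0603, 0.259]
ee_rot: [0.705, 0.057, 0.705, -0.057]
contact_force: [-0.1, 0.3, 0.5]
width: 0.0503
```

```bash
python3 - <<'E'
from h import *
plan([.6435,.058,.197],80.6)
g,s=wlook('w7');P=wcloud(g,s)
k=(P[...,2]>.22)&(P[...,2]<.24)&(P[...,0]>.62)&(P[...,0]<.68)&(P[...,1]>.035)&(P[...,1]<.09)
print(k.sum(),P[k].min(0),P[k].max(0),np.median(P[k],0))
cv2.imwrite('pics/w7b.png',g['image'])
E
```

```text
t 22.55 pos [0.6373 0.0603 0.259 ] yaw 80.75 tilt [ 0.001 -0.    -1.   ] w 50.3 F [-0.1  0.3  0.5] q6 0.15
shift(tool) [ 0.516 -0.011  0.054] rows>= 1.0 level [0. 0. 0.] turn 0.002
shift if turned first [ 0.516 -0.011  0.054]
716 [0.63922598 0.05133118 0.22007661] [0.65658443 0.06917593 0.23059856] [0.64807445 0.06195417 0.22877593]
```

View pics/w7b.png

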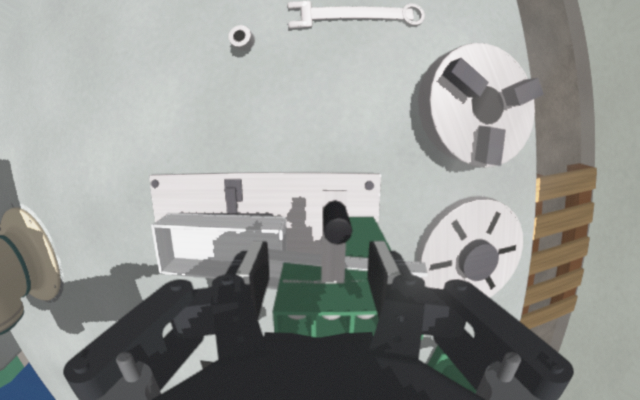

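The knob is at (337,220), between the open fingers, with the hopper behind at (330,290). Depth puts the knob at (0.648, 0.060).

>>> arm_command([
  {"dp": [0, 0.012, 0.087], "angular": [0, 0, 0], "gripper": 50},
  {"dp": [0, 0, 0.01], "angular": [0, 0, 0], "gripper": 50},
  {"dp": [0.17, 0, 0], "angular": [0, 0, 0], "gripper": 50},
  {"dp": [0.17, 0, 0], "angular": [0, 0, 0], "gripper": 50},
  {"dp": [0.16, 0, 0], "angular": [0, 0, 0], "gripper": 50},
  {"dp": [0, 0, 0], "angular": [0, 0, 0], "gripper": 50},
  {"dp": [0, 0, 0], "angular": [0, 0, 0], "gripper": 50},
  {"dp": [0, 0, 0], "angular": [0, 0, 0], "gripper": 50},
], grip_force=20)

```text
clock: 23.6
position: [0.6537, 0.0596, 0.2008]
ee_rot: [0.707, 0.057, 0.702, -0.057]
contact_force: [0.9, -0.2, 0.7]
width: 0.0497
```

```bash
python3 -c "
from h import *
plan([.648,.0603,.197],80.6)"
```

```text
t 23.6 pos [0.6537 0.0596 0.2008] yaw 80.73 tilt [ 0.007 -0.    -1.   ] w 49.7 F [ 0.9 -0.2  0.7] q6 0.15
shift(tool) [ 0.031 -0.002 -0.048] rows>= 1.0 level [ 0.     0.005 -0.001] turn 0.001
shift if turned first [ 0.031 -0.002 -0.048]
```

>>> arm_command([
  {"dp": [0.02, 0, -0.048], "angular": [0, 0.005, 0], "gripper": 50},
  {"dp": [0, 0, 0], "angular": [0, 0, 0], "gripper": 50},
  {"dp": [0, 0, 0], "angular": [0, 0, 0], "gripper": 12},
  {"dp": [0, 0, 0], "angular": [0, 0, 0], "gripper": 12},
  {"dp": [0, 0, 0], "angular": [0, 0, 0], "gripper": 12},
  {"dp": [0, 0, 0], "angular": [0, 0, 0], "gripper": 12},
  {"dp": [0, 0, 0], "angular": [0, 0, 0], "gripper": 12},
  {"dp": [0, 0, 0], "angular": [0, 0, 0], "gripper": 12},
], grip_force=20)

```text
clock: 24.6
position: [0.6484, 0.0605, 0.2]
ee_rot: [0.706, 0.057, 0.704, -0.057]
contact_force: [-0.4, -1.2, 0.7]
width: 0.0172
```

```bash
python3 -c "
from h import *
plan([.648,.0603,.197],80.6)"
```

```text
t 24.6 pos [0.6484 0.0605 0.2   ] yaw 80.74 tilt [ 0.002  0.001 -1.   ] w 17.2 F [-0.4 -1.2  0.7] q6 0.15
shift(tool) [ 0.025 -0.002 -0.003] rows>= 1.0 level [ 0.     0.001 -0.001] turn 0.002
shift if turned first [ 0.025 -0.002 -0.003]
```

>>> arm_command([
  {"dp": [0, 0, -0.02], "angular": [0, 0, 0], "gripper": 12},
  {"dp": [0, 0, -0.02], "angular": [0, 0, 0], "gripper": 12},
  {"dp": [0, 0, -0.02], "angular": [0, 0, 0], "gripper": 12},
  {"dp": [0, 0, -0.015], "angular": [0, 0, 0], "gripper": 12},
  {"dp": [0, 0, -0.015], "angular": [0, 0, 0], "gripper": 12},
  {"dp": [0, 0, 0], "angular": [0, 0, 0], "gripper": 12},
  {"dp": [0, 0, 0], "angular": [0, 0, 0], "gripper": 12},
  {"dp": [0, 0, -0.015], "angular": [0, 0, 0], "gripper": 12},
])

```text
clock: 25.6
position: [0.6479, 0.0607, 0.2001]
ee_rot: [0.715, 0.058, 0.695, -0.057]
contact_force: [8.6, -1.6, -3.5]
width: 0.0171
```

```bash
python3 -c "
from h import *
plan([.648,.0603,.197],80.6)"
```

```text
t 25.6 pos [0.6479 0.0607 0.2001] yaw 80.68 tilt [ 0.028 -0.002 -1.   ] w 17.1 F [ 8.6 -1.6 -3.5] q6 0.15
shift(tool) [ 0.026 -0.003  0.001] rows>= 1.0 level [ 0.     0.018 -0.002] turn 0.001
shift if turned first [ 0.026 -0.003  0.001]
```

>>> arm_command([
  {"dp": [0, 0, 0.02], "angular": [0, 0.018, 0], "gripper": 12},
  {"dp": [0, 0, 0.06], "angular": [0, 0, 0], "gripper": 12},
  {"dp": [0, 0, 0.06], "angular": [0, 0, 0], "gripper": 12},
  {"dp": [0, 0, 0.06], "angular": [0, 0, 0], "gripper": 12},
  {"dp": [0, 0, 0.06], "angular": [0, 0, 0], "gripper": 12},
  {"dp": [0, 0, 0.06], "angular": [0, 0, 0], "gripper": 12},
  {"dp": [0, 0, 0], "angular": [0, 0, 0], "gripper": 12},
  {"dp": [0, 0, 0], "angular": [0, 0, 0], "gripper": 12},
])

```text
clock: 26.6
position: [0.6866, 0.0541, 0.2001]
ee_rot: [0.703, 0.058, 0.706, -0.056]
contact_force: [-1.0, 0.0, 0.2]
width: 0.0173
```

```bash
python3 -c "
from h import *
plan([.648+.062*.9866,.0605-.062*.1633,.2],80.6)
s=get_state();d=s['position'][:2]-[.648,.0605];print('open',d@[.9866,-.1633])"
```

```text
t 26.6 pos [0.6866 0.0541 0.2001] yaw 80.7 tilt [-0.004  0.003 -1.   ] w 17.3 F [-1.   0.   0.2] q6 0.14
shift(tool) [ 0.    -0.     0.191] rows>= 1.0 level [ 0.    -0.003 -0.001] turn 0.001
shift if turned first [ 0.001 -0.     0.191]
open 0.03910884517582172
```

>>> arm_command([
  {"dp": [0, 0, 0.06], "angular": [0, -0.003, 0], "gripper": 12},
  {"dp": [0, 0, 0.06], "angular": [0, 0, 0], "gripper": 12},
  {"dp": [0, 0, 0.06], "angular": [0, 0, 0], "gripper": 12},
  {"dp": [0, 0, 0.01], "angular": [0, 0, 0], "gripper": 12},
  {"dp": [0, 0, 0], "angular": [0, 0, 0], "gripper": 12},
  {"dp": [0, 0, 0], "angular": [0, 0, 0], "gripper": 12},
  {"dp": [0, 0, 0], "angular": [0, 0, 0], "gripper": 12},
  {"dp": [0, 0, 0], "angular": [0, 0, 0], "gripper": 12},
])

```text
clock: 27.6
position: [0.7098, 0.0502, 0.2001]
ee_rot: [0.705, 0.058, 0.705, -0.057]
contact_force: [-0.7, 0.2, 0.7]
width: 0.0172
```

```bash
python3 - <<'E'
from h import *
plan([.648,.0605,.2],80.6)
s=get_state();d=s['position'][:2]-[.648,.0605];print('open',d@[.9866,-.1633])
g,s=wlook('w8')
sc=get_image('scene')
a=cv2.resize(g['image'][130:400,130:450],None,fx=1.25,fy=1.25)
b=cv2.resize(sc['image'][150:260,240:370],None,fx=3,fy=3,interpolation=2)
o=np.zeros((max(a.shape[0],b.shape[0]),a.shape[1]+b.shape[1],3),np.uint8);o[:a.shape[0],:a.shape[1]]=a;o[:b.shape[0],a.shape[1]:]=b
cv2.imwrite('pics/g1.png',o);print(o.shape)
E
```

```text
t 27.6 pos [0.7098 0.0502 0.2001] yaw 80.7 tilt [-0.     0.002 -1.   ] w 17.2 F [-0.7  0.2  0.7] q6 0.13
shift(tool) [ 0.001  0.002 -0.522] rows>= 2.0 level [ 0.    -0.    -0.001] turn 0.001
shift if turned first [ 0.001  0.001 -0.522]
open 0.0626464899667796
(338, 790, 3)
```

View pics/g1.png

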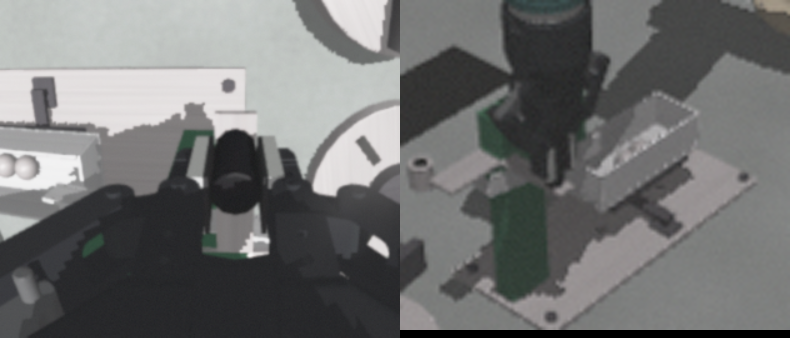

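Two balls are visible in the tin at (7,165) and (27,167). Now I'll shut the gate.

>>> arm_command([
  {"dp": [0, 0, -0.08], "angular": [0, 0, 0], "gripper": 12},
  {"dp": [0, 0, -0.08], "angular": [0, 0, 0], "gripper": 12},
  {"dp": [0, 0, -0.08], "angular": [0, 0, 0], "gripper": 12},
  {"dp": [0, 0, -0.08], "angular": [0, 0, 0], "gripper": 12},
  {"dp": [0, 0, -0.08], "angular": [0, 0, 0], "gripper": 12},
  {"dp": [0, 0, -0.05], "angular": [0, 0, 0], "gripper": 12},
  {"dp": [0, 0, -0.03], "angular": [0, 0, 0], "gripper": 12},
  {"dp": [0, 0, 0], "angular": [0, 0, 0], "gripper": 12},
])

```text
clock: 28.7
position: [0.6499, 0.0603, 0.2001]
ee_rot: [0.706, 0.058, 0.704, -0.056]
contact_force: [0.7, 0.4, -0.2]
width: 0.0176
```

```bash
python3 - <<'E'
from h import *
plan([.648,.0605,.2],80.6)
s=get_state();d=s['position'][:2]-[.648,.0605];print('open',d@[.9866,-.1633])
E
```

```text
t 28.7 pos [0.6499 0.0603 0.2001] yaw 80.71 tilt [ 0.003  0.002 -1.   ] w 17.6 F [ 0.7  0.4 -0.2] q6 0.15
shift(tool) [ 0.001 -0.001 -0.016] rows>= 1.0 level [ 0.     0.002 -0.002] turn 0.001
shift if turned first [ 0.001 -0.001 -0.016]
open 0.0019518334318868662
```

>>> arm_command([
  {"dp": [0, 0, -0.02], "angular": [0, 0.002, 0], "gripper": 12},
  {"dp": [0, 0, -0.02], "angular": [0, 0, 0], "gripper": 12},
  {"dp": [0, 0, -0.02], "angular": [0, 0, 0], "gripper": 12},
  {"dp": [0, 0, -0.02], "angular": [0, 0, 0], "gripper": 12},
  {"dp": [0, 0, -0.02], "angular": [0, 0, 0], "gripper": 12},
  {"dp": [0, 0, -0.02], "angular": [0, 0, 0], "gripper": 12},
  {"dp": [0, 0, -0.02], "angular": [0, 0, 0], "gripper": 12},
  {"dp": [0, 0, -0.02], "angular": [0, 0, 0], "gripper": 12},
])

```text
clock: 29.7
position: [0.648, 0.0607, 0.2002]
ee_rot: [0.717, 0.059, 0.693, -0.057]
contact_force: [7.9, -1.0, -2.2]
width: 0.0173
```

```bash
python3 - <<'E'
from h import *
plan([.648,.0605,.2],80.6)
s=get_state();d=s['position'][:2]-[.648,.0605];print('open',d@[.9866,-.1633])
E
```

```text
t 29.7 pos [0.648  0.0607 0.2002] yaw 80.63 tilt [ 0.034 -0.001 -0.999] w 17.3 F [ 7.9 -1.  -2.2] q6 0.15
shift(tool) [ 0.002 -0.001  0.   ] rows>= 1.0 level [ 0.     0.021 -0.003] turn 0.0
shift if turned first [ 0.002 -0.001  0.   ]
open -2.483909316895704e-05
```

>>> arm_command([
  {"dp": [0, 0, 0], "angular": [0, 0, 0], "gripper": 30},
  {"dp": [0, 0, 0], "angular": [0, 0, 0], "gripper": 50},
  {"dp": [-0.1, 0, 0], "angular": [0, 0.02, -0.002], "gripper": 50},
  {"dp": [-0.35, 0, 0], "angular": [0, 0, 0], "gripper": 50},
  {"dp": [-0.4, 0, 0], "angular": [-0.05, 0, 0], "gripper": 60},
  {"dp": [0, 0, -0.4], "angular": [-0.1, 0, 0], "gripper": 80},
  {"dp": [0, 0, -0.45], "angular": [-0.1, 0, 0], "gripper": 80},
  {"dp": [0, 0.05, -0.45], "angular": [-0.1, 0, 0], "gripper": 80},
])

```text
clock: 30.7
position: [0.4872, 0.0539, 0.3041]
ee_rot: [0.689, -0.14, 0.697, 0.144]
contact_force: [0.5, -0.9, 0.6]
width: 0.0801
```

>>> arm_command([
  {"dp": [0, 0.2, -0.35], "angular": [-0.1, 0, 0], "gripper": 80},
  {"dp": [0, 0, 0], "angular": [-0.1, 0, 0], "gripper": 80},
  {"dp": [0, 0, 0], "angular": [-0.1, 0, 0], "gripper": 80},
  {"dp": [0, 0, 0], "angular": [-0.1, 0, 0], "gripper": 80},
  {"dp": [0, 0, 0], "angular": [-0.1, 0, 0], "gripper": 80},
  {"dp": [0, 0, 0], "angular": [-0.1, 0, 0], "gripper": 80},
  {"dp": [0, 0, 0], "angular": [-0.05, 0, 0], "gripper": 80},
  {"dp": [0, 0, 0], "angular": [0, 0, 0], "gripper": 80},
])

```text
clock: 31.7
position: [0.4255, 0.0606, 0.306]
ee_rot: [0.522, -0.465, 0.531, 0.478]
contact_force: [0.2, 0.1, 0.5]
width: 0.08
```

```bash
python3 - <<'E'
from h import *
plan([.4945,.0104,.15],170.6)
t=get_image('top');T=cloud(t);im=t['image'];np.savez('top2.npz',**t)
cv2.imwrite('pics/t3.png',cv2.resize(im[130:270,270:390],None,fx=5,fy=4,interpolation=2))
k=(im.max(2)<60)&(T[...,2]>.2)&(T[...,2]<.24)&(T[...,0]>.6)&(T[...,0]<.76)&(T[...,1]>.03)&(T[...,1]<.1)
v,u=np.indices(im.shape[:2]);print('knob',k.sum(),ray(t,u[k].mean(),v[k].mean(),.231))
E
```

```text
t 31.7 pos [0.4255 0.0606 0.306 ] yaw 173.66 tilt [-0.021  0.004 -1.   ] w 80.0 F [0.2 0.1 0.5] q6 -1.48
shift(tool) [ 1.285 -0.646 -0.355] rows>= 3.0 level [ 0.     0.001 -0.014] turn 0.034
shift if turned first [ 1.3   -0.636 -0.319]
knob 46 [0.64305785 0.0593783  0.231     ]
```

View pics/t3.png

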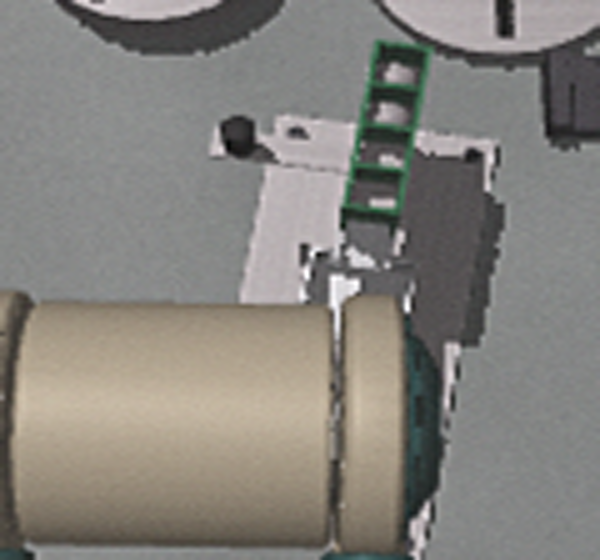

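Lanes 3 and 4 hold balls (400,75) and (392,112), lanes 1 and 2 are empty, and the knob is back at its shut place. Now I'll fetch the tin.

>>> arm_command([
  {"dp": [0, 0, 0], "angular": [0.034, 0, -0.014], "gripper": 82},
  {"dp": [0, -0.3, -0.16], "angular": [0, 0, 0], "gripper": 82},
  {"dp": [0, -0.32, -0.16], "angular": [0, 0, 0], "gripper": 82},
  {"dp": [0.3, 0, 0], "angular": [0, 0, 0], "gripper": 82},
  {"dp": [0.4, 0, 0], "angular": [0, 0, 0], "gripper": 82},
  {"dp": [0.3, 0, 0], "angular": [0, 0, 0], "gripper": 82},
  {"dp": [0.2, 0, 0], "angular": [0, 0, 0], "gripper": 82},
  {"dp": [0, 0, 0], "angular": [0, 0, 0], "gripper": 82},
])

```text
clock: 32.75
position: [0.4937, 0.0095, 0.1588]
ee_rot: [0.543, -0.453, 0.541, 0.454]
contact_force: [0.8, 0.8, -0.1]
width: 0.0821
```

```bash
python3 - <<'E'
from h import *
plan([.4945,.0104,.08],170.6)
E
```

```text
t 32.75 pos [0.4937 0.0095 0.1588] yaw 169.88 tilt [ 0.001  0.002 -1.   ] w 82.1 F [ 0.8  0.8 -0.1] q6 -1.52
shift(tool) [ 0.656 -0.005  0.007] rows>= 2.0 level [0.    0.002 0.   ] turn -0.008
shift if turned first [ 0.656 -0.005  0.009]
```

>>> arm_command([
  {"dp": [0.2, 0, 0.007], "angular": [-0.008, 0.002, 0], "gripper": 82},
  {"dp": [0.25, 0, 0], "angular": [0, 0, 0], "gripper": 82},
  {"dp": [0.2, 0, 0], "angular": [0, 0, 0], "gripper": 82},
  {"dp": [0, 0, 0], "angular": [0, 0, 0], "gripper": 82},
  {"dp": [0, 0, 0], "angular": [0, 0, 0], "gripper": 56},
  {"dp": [0, 0, 0], "angular": [0, 0, 0], "gripper": 56},
  {"dp": [0, 0, 0], "angular": [0, 0, 0], "gripper": 56},
  {"dp": [0, 0, 0], "angular": [0, 0, 0], "gripper": 56},
], grip_force=50)

```text
clock: 33.75
position: [0.5011, 0.0098, 0.0882]
ee_rot: [0.544, -0.461, 0.536, 0.452]
contact_force: [-0.3, 0.8, -2.9]
width: 0.061
```

```bash
python3 - <<'E'
from h import *
plan([.4945,.0104,.086],170.6)
E
```

```text
t 33.75 pos [0.5011 0.0098 0.0882] yaw 170.43 tilt [ 0.016 -0.002 -1.   ] w 61.0 F [-0.3  0.8 -2.9] q6 -1.52
shift(tool) [ 0.017  0.055 -0.004] rows>= 1.0 level [0.   0.   0.01] turn -0.002
shift if turned first [ 0.018  0.055 -0.004]
```

>>> arm_command([
  {"dp": [-0.04, 0, 0], "angular": [0, 0, 0.005], "gripper": 56},
  {"dp": [0, 0, 0], "angular": [0, 0, 0.005], "gripper": 56},
  {"dp": [0, 0.1, 0], "angular": [0, 0, 0], "gripper": 56},
  {"dp": [0, 0.2, 0], "angular": [0, 0, 0], "gripper": 56},
  {"dp": [0, 0.2, 0], "angular": [0, 0, 0], "gripper": 56},
  {"dp": [0, 0.2, 0], "angular": [0, 0, 0], "gripper": 56},
  {"dp": [0, 0.2, 0], "angular": [0, 0, 0], "gripper": 56},
  {"dp": [-0.1, 0.1, 0], "angular": [0, 0, 0], "gripper": 56},
])

```text
clock: 34.75
position: [0.3734, 0.0311, 0.1041]
ee_rot: [0.538, -0.454, 0.542, 0.459]
contact_force: [-0.2, 0.6, -2.7]
width: 0.0607
```

```bash
python3 - <<'E'
from h import *
a=np.radians(-9.74)
plan([.38,-.1,.14],170.3)
t=dict(np.load('top2.npz'));im=t['image'];v,u=np.indices(im.shape[:2])
m=((im.max(2)<50)&(u>415)&(u<475)&(v>205)&(v<285)).astype(np.uint8)
c=max(cv2.findContours(m,0,1)[0],key=cv2.contourArea)
w=np.array([ray(t,*p[0],.004)[:2] for p in c]).astype(np.float32);print('mat',cv2.minAreaRect(w*1000))
g,s=wload('w4');im=g['image']
c=np.array([wray(g,s,*p,.004)[:2]*1000 for p in((69,178),(121,175),(140,291),(93,284))]);print(c.round(1),c.mean(0))
E
```

```text
t 34.75 pos [0.3734 0.0311 0.1041] yaw 170.41 tilt [-0.008  0.001 -1.   ] w 60.7 F [-0.2  0.6 -2.7] q6 -1.51
shift(tool) [-0.301 -0.234 -1.068] rows>= 3.0 level [ 0.     0.    -0.005] turn 0.001
shift if turned first [-0.299 -0.238 -1.068]
mat ((447.785400390625, -319.99603271484375), (109.47570037841797, 186.44725036621094), 80.15978240966797)
[[ 345.5 -354.4]
 [ 363.  -244.9]
 [ 545.  -283.4]
 [ 527.8 -386. ]] [ 445.32362416 -317.15941375]
```

>>> arm_command([
  {"dp": [-0.15, 0, -0.1], "angular": [0, 0, -0.005], "gripper": 56},
  {"dp": [-0.1, 0, -0.3], "angular": [0, 0, 0], "gripper": 56},
  {"dp": [0, 0, -0.36], "angular": [0, 0, 0], "gripper": 56},
  {"dp": [0, -0.1, -0.36], "angular": [0, 0, 0], "gripper": 56},
  {"dp": [0, -0.2, -0.36], "angular": [0, 0, 0], "gripper": 56},
  {"dp": [0, -0.2, -0.36], "angular": [0, 0, 0], "gripper": 56},
  {"dp": [0, -0.2, -0.36], "angular": [0, 0, 0], "gripper": 56},
  {"dp": [0, 0, -0.25], "angular": [0, 0, 0], "gripper": 56},
])

```text
clock: 35.75
position: [0.4113, -0.2819, 0.1448]
ee_rot: [0.541, -0.463, 0.536, 0.452]
contact_force: [-0.1, 0.8, -2.8]
width: 0.0606
```

```bash
python3 - <<'E'
from h import *
plan([.4338,-.3168,.10],170)
E
```

```text
t 35.75 pos [ 0.4113 -0.2819  0.1448] yaw 170.71 tilt [ 0.016 -0.007 -1.   ] w 60.6 F [-0.1  0.8 -2.8] q6 -2.16
shift(tool) [ 0.379 -0.226 -0.255] rows>= 1.0 level [ 0.    -0.003  0.011] turn 0.008
shift if turned first [ 0.374 -0.236 -0.254]
```

>>> arm_command([
  {"dp": [0.1, -0.12, -0.13], "angular": [0.008, -0.003, 0.011], "gripper": 56},
  {"dp": [0.1, -0.12, -0.13], "angular": [0, 0, 0], "gripper": 56},
  {"dp": [0.1, 0, 0], "angular": [0, 0, 0], "gripper": 56},
  {"dp": [0.1, 0, 0], "angular": [0, 0, 0], "gripper": 56},
  {"dp": [0.1, 0, 0], "angular": [0, 0, 0], "gripper": 56},
  {"dp": [0.08, 0, 0], "angular": [0, 0, 0], "gripper": 56},
  {"dp": [0, 0, 0], "angular": [0, 0, 0], "gripper": 56},
  {"dp": [0, 0, 0], "angular": [0, 0, 0], "gripper": 56},
])

```text
clock: 36.75
position: [0.4342, -0.3195, 0.0756]
ee_rot: [0.542, -0.454, 0.543, 0.453]
contact_force: [0.7, -0.2, -3.1]
width: 0.0612
```

```bash
python3 - <<'E'
from h import *
plan([.4338,-.3168,.03],170)
g,s=wlook('w9');P=wcloud(g,s)
a=np.radians(-10);A=np.array([[np.cos(a),np.sin(a)],[-np.sin(a),np.cos(a)]]);C=np.array([.446,-.319])
Q=P.copy();Q[...,:2]=(P[...,:2]-C)@A.T
im=g['image']
k=(im.max(2)<55)&(abs(Q[...,2]-.004)<.008)&(abs(Q[...,0])<.13)&(abs(Q[...,1])<.09)
print('mat visible',k.sum(),[np.percentile(Q[k][:,i],[.5,99.5]).round(4) for i in(0,1)])
for lo in range(4,90,4):
    k=(Q[...,2]>lo/1e3)&(Q[...,2]<(lo+4)/1e3)&(abs(Q[...,0])<.12)&(abs(Q[...,1])<.05)
    if k.sum()>150: print(lo,k.sum(),Q[k].min(0).round(3),Q[k].max(0).round(3))
E
```

```text
t 36.75 pos [ 0.4342 -0.3195  0.0756] yaw 169.82 tilt [ 0.001 -0.001 -1.   ] w 61.2 F [ 0.7 -0.2 -3.1] q6 -2.16
shift(tool) [0.38  0.007 0.022] rows>= 1.0 level [ 0.    -0.001  0.001] turn -0.002
shift if turned first [0.38  0.007 0.022]
mat visible 1675 [array([-0.0932, -0.0696]), array([-0.0552, -0.0119])]
4 2839 [-0.095 -0.05   0.004] [-0.067  0.05   0.007]
52 9967 [-0.074 -0.032  0.053] [0.059 0.029 0.056]
56 6609 [-0.074 -0.032  0.056] [0.056 0.027 0.06 ]
60 561 [-0.074 -0.032  0.06 ] [0.05  0.028 0.064]
64 730 [-0.074 -0.032  0.064] [0.046 0.027 0.068]
68 1121 [-0.074 -0.032  0.068] [0.043 0.029 0.072]
72 1585 [-0.074 -0.032  0.072] [0.04  0.027 0.076]
76 993 [-0.074 -0.032  0.076] [0.038 0.028 0.08 ]
80 678 [-0.074 -0.032  0.08 ] [0.032 0.027 0.084]
84 780 [-0.074 -0.044  0.084] [0.03  0.04  0.088]
88 908 [-0.074 -0.046  0.088] [0.028 0.041 0.092]
```

>>> arm_command([
  {"dp": [0.08, 0, 0.02], "angular": [0, 0, 0], "gripper": 56},
  {"dp": [0.1, 0, 0], "angular": [0, 0, 0], "gripper": 56},
  {"dp": [0.1, 0, 0], "angular": [0, 0, 0], "gripper": 56},
  {"dp": [0.06, 0, 0], "angular": [0, 0, 0], "gripper": 56},
  {"dp": [0.03, 0, 0], "angular": [0, 0, 0], "gripper": 56},
  {"dp": [0, 0, 0], "angular": [0, 0, 0], "gripper": 56},
  {"dp": [0, 0, 0], "angular": [0, 0, 0], "gripper": 56},
  {"dp": [0, 0, 0], "angular": [0, 0, 0], "gripper": 56},
])

```text
clock: 37.8
position: [0.4352, -0.3176, 0.0286]
ee_rot: [0.542, -0.455, 0.542, 0.453]
contact_force: [-0.0, 0.0, -2.8]
width: 0.0612
```

```bash
python3 - <<'E'
from h import *
plan([.4338,-.3168,.0296],170)
E
```

```text
t 37.8 pos [ 0.4352 -0.3176  0.0286] yaw 169.82 tilt [ 0.001 -0.002 -1.   ] w 61.2 F [-0.   0.  -2.8] q6 -2.15
shift(tool) [-0.009  0.012  0.004] rows>= 1.0 level [ 0.    -0.001  0.001] turn -0.002
shift if turned first [-0.009  0.012  0.004]
```

>>> arm_command([
  {"dp": [0.012, 0.01, 0], "angular": [0, 0, 0], "gripper": 56},
  {"dp": [0.012, 0, 0], "angular": [0, 0, 0], "gripper": 56},
  {"dp": [0.012, 0, 0], "angular": [0, 0, 0], "gripper": 56},
  {"dp": [0.012, 0, 0], "angular": [0, 0, 0], "gripper": 56},
  {"dp": [0, 0, 0], "angular": [0, 0, 0], "gripper": 56},
  {"dp": [0, 0, 0], "angular": [0, 0, 0], "gripper": 56},
  {"dp": [0, 0, 0], "angular": [0, 0, 0], "gripper": 56},
  {"dp": [0, 0, 0], "angular": [0, 0, 0], "gripper": 56},
])

```text
clock: 38.8
position: [0.4344, -0.3177, 0.0273]
ee_rot: [0.543, -0.456, 0.542, 0.451]
contact_force: [0.0, 1.2, -0.4]
width: 0.0612
```

```bash
python3 - <<'E'
from h import *
plan([.4338,-.3168,.0296],170)
E
```

```text
t 38.8 pos [ 0.4344 -0.3177  0.0273] yaw 169.8 tilt [ 0.004 -0.004 -1.   ] w 61.2 F [ 0.   1.2 -0.4] q6 -2.15
shift(tool) [-0.019  0.006  0.007] rows>= 1.0 level [ 0.    -0.002  0.003] turn -0.002
shift if turned first [-0.019  0.006  0.007]
```

>>> arm_command([
  {"dp": [0, 0, 0], "angular": [0, 0, 0], "gripper": 70},
  {"dp": [0, 0, 0], "angular": [0, 0, 0], "gripper": 80},
  {"dp": [0, 0, 0], "angular": [0, 0, 0], "gripper": 80},
  {"dp": [-0.15, 0, 0], "angular": [0, -0.002, 0.003], "gripper": 80},
  {"dp": [-0.4, 0, 0], "angular": [0, 0, 0], "gripper": 80},
  {"dp": [-0.45, 0, 0], "angular": [0, 0, 0], "gripper": 70},
  {"dp": [-0.45, -0.1, 0.1], "angular": [0, 0, 0], "gripper": 60},
  {"dp": [-0.3, -0.1, 0.1], "angular": [0, 0, 0], "gripper": 60},
])

```text
clock: 39.8
position: [0.4611, -0.298, 0.2405]
ee_rot: [0.543, -0.451, 0.543, 0.455]
contact_force: [0.5, -0.4, 0.1]
width: 0.0595
```

```bash
cat > look.py <<'E'
from h import *
import sys
def blobs(P,box,zlo,zhi,mn):
    k=(P[...,2]>zlo)&(P[...,2]<zhi)&(P[...,0]>box[0])&(P[...,0]<box[1])&(P[...,1]>box[2])&(P[...,1]<box[3])
    n,l,st,ce=cv2.connectedComponentsWithStats(k.astype(np.uint8))
    for i in range(1,n):
        if st[i,4]>=mn:
            q=P[l==i];(c,r)=cv2.minEnclosingCircle((q[:,:2]*1000).astype(np.float32));print('blob',st[i,4],'mean',q.mean(0).round(4),'circ',np.round(c,1),round(r,1),'px',ce[i].round(0))
g,s=wlook(sys.argv[1]);P=wcloud(g,s);plan([.5,-.25,.2],None)
blobs(P,[float(x) for x in sys.argv[2].split(',')],.022,.036,25)
E
python3 look.py w10 .3,.7,-.5,-.1
python3 - <<'E'
from h import *
t=get_image('top');np.savez('top3.npz',**t);T=cloud(t)
for c in((.551,.345),(.571,.246),(.585,-.216),(.566,-.299)):
    k=(np.hypot(T[...,0]-c[0],T[...,1]-c[1])<.06)&(T[...,2]>.024)&(T[...,2]<.036);print(c,k.sum(),T[k].mean(0).round(3) if k.any() else '')
E
```

```text
t 39.85 pos [ 0.4648 -0.2983  0.2452] yaw 169.73 tilt [ 0.004 -0.001 -1.   ] w 60.0 F [3.  0.  2.8] q6 -2.09
shift(tool) [ 0.378 -0.216  0.448] rows>= 2.0 level [0.    0.    0.003] turn None
blob 404 mean [ 0.475  -0.3429  0.0294] circ [ 447.5 -321.3] 77.1 px [282. 195.]
blob 220 mean [ 0.453  -0.336   0.0262] circ [ 453.3 -336.2] 10.5 px [284. 177.]
blob 206 mean [ 0.4752 -0.3403  0.0261] circ [ 476.2 -340.8] 10.7 px [285. 195.]
blob 370 mean [ 0.5636 -0.2999  0.0296] circ [ 565.4 -299.8] 14.5 px [330. 257.]
(0.551, 0.345) 70 [0.551 0.345 0.031]
(0.571, 0.246) 67 [0.57  0.246 0.031]
(0.585, -0.216) 69 [ 0.587 -0.215  0.031]
(0.566, -0.299) 82 [ 0.56  -0.301  0.031]
```

```bash
python3 -c "
from h import *
plan([.565,-.3,.07],170)"
```

```text
t 39.9 pos [ 0.4636 -0.2986  0.2426] yaw 169.78 tilt [ 0.002 -0.    -1.   ] w 59.8 F [-0.2  0.  -0.1] q6 -2.09
shift(tool) [ 1.44  -0.831  0.139] rows>= 4.0 level [ 0.    -0.     0.001] turn -0.002
shift if turned first [ 1.439 -0.834  0.136]
```

>>> arm_command([
  {"dp": [0.1, -0.28, 0.07], "angular": [0, 0, 0], "gripper": 60},
  {"dp": [0.2, -0.28, 0.07], "angular": [0, 0, 0], "gripper": 55},
  {"dp": [0.3, -0.27, 0], "angular": [0, 0, 0], "gripper": 50},
  {"dp": [0.3, 0, 0], "angular": [0, 0, 0], "gripper": 50},
  {"dp": [0.3, 0, 0], "angular": [0, 0, 0], "gripper": 50},
  {"dp": [0.2, 0, 0], "angular": [0, 0, 0], "gripper": 50},
  {"dp": [0, 0, 0], "angular": [0, 0, 0], "gripper": 50},
  {"dp": [0, 0, 0], "angular": [0, 0, 0], "gripper": 50},
], grip_force=40)

```text
clock: 40.9
position: [0.5648, -0.3, 0.0658]
ee_rot: [0.542, -0.453, 0.543, 0.454]
contact_force: [0.8, -0.7, 0.0]
width: 0.0499
```

```bash
python3 -c "
from h import *
plan([.565,-.3,.012],170)"
```

```text
t 40.9 pos [ 0.5648 -0.3     0.0658] yaw 169.79 tilt [-0.003  0.    -1.   ] w 49.9 F [ 0.8 -0.7  0. ] q6 -1.99
shift(tool) [ 0.448 -0.003  0.001] rows>= 1.0 level [ 0.    -0.    -0.002] turn -0.002
shift if turned first [ 0.448 -0.001  0.   ]
```

>>> arm_command([
  {"dp": [0.2, 0, 0], "angular": [0, 0, -0.002], "gripper": 50},
  {"dp": [0.17, 0, 0], "angular": [0, 0, 0], "gripper": 50},
  {"dp": [0.1, 0, 0], "angular": [0, 0, 0], "gripper": 50},
  {"dp": [0, 0, 0], "angular": [0, 0, 0], "gripper": 22},
  {"dp": [0, 0, 0], "angular": [0, 0, 0], "gripper": 22},
  {"dp": [0, 0, 0], "angular": [0, 0, 0], "gripper": 22},
  {"dp": [0, 0, 0], "angular": [0, 0, 0], "gripper": 22},
  {"dp": [0, 0, 0], "angular": [0, 0, 0], "gripper": 22},
])

```text
clock: 41.9
position: [0.5694, -0.3037, 0.0164]
ee_rot: [0.544, -0.459, 0.541, 0.448]
contact_force: [0.5, -0.4, -0.2]
width: 0.0267
```

>>> arm_command([
  {"dp": [-0.15, 0, 0], "angular": [0, 0, 0], "gripper": 22},
  {"dp": [-0.3, 0, 0], "angular": [0.1, 0, 0], "gripper": 22},
  {"dp": [-0.3, 0, 0], "angular": [0.11, 0, 0], "gripper": 22},
  {"dp": [0, 0, 0], "angular": [0.11, 0, 0], "gripper": 22},
  {"dp": [0, 0, 0], "angular": [0.11, 0, 0], "gripper": 22},
  {"dp": [0, 0, 0], "angular": [0.11, 0, 0], "gripper": 22},
  {"dp": [0, 0, 0], "angular": [0.11, 0, 0], "gripper": 22},
  {"dp": [0, 0, 0], "angular": [0.11, 0, 0], "gripper": 22},
])

```text
clock: 42.9
position: [0.5703, -0.304, 0.1201]
ee_rot: [0.712, -0.062, 0.698, 0.05]
contact_force: [0.0, -0.0, -0.2]
width: 0.026
```

```bash
python3 - <<'E'
from h import *
g,s=wlook('w11');P=wcloud(g,s)
k=(P[...,2]>.040)&(P[...,2]<.054)&(P[...,0]>.33)&(P[...,0]<.55)&(P[...,1]>-.4)&(P[...,1]<-.24)
r=cv2.minAreaRect((P[k][:,:2]*1000).astype(np.float32));print('tin rim',k.sum(),r,P[k][:,2].mean())
C=np.array([.4465,-.320]);a=np.radians(-10);x=np.array([np.cos(a),np.sin(a)]);y=np.array([-x[1],x[0]])
p=C+.052*x+.006*y;print(p)
plan([*p,.08],80)
E
```

```text
tin rim 3308 ((447.28546142578125, -320.4415283203125), (63.16145324707031, 151.4994354248047), 78.73591613769531) 0.046467743160149844
[ 0.49875189 -0.32312086]
t 42.95 pos [ 0.5704 -0.3041  0.1203] yaw 98.92 tilt [ 0.021 -0.015 -1.   ] w 26.2 F [ 0.4 -0.3 -0.2] q6 -0.75
shift(tool) [ 0.325 -0.058 -0.62 ] rows>= 2.0 level [0.    0.012 0.012] turn 0.21
shift if turned first [ 0.336 -0.26  -0.56 ]
```

>>> arm_command([
  {"dp": [0, 0, 0], "angular": [0.11, 0.012, 0.012], "gripper": 22},
  {"dp": [0, 0, 0], "angular": [0.11, 0, 0], "gripper": 22},
  {"dp": [0, -0.13, -0.28], "angular": [0, 0, 0], "gripper": 22},
  {"dp": [0, -0.13, -0.28], "angular": [0, 0, 0], "gripper": 22},
  {"dp": [0.15, 0, 0], "angular": [0, 0, 0], "gripper": 22},
  {"dp": [0.15, 0, 0], "angular": [0, 0, 0], "gripper": 22},
  {"dp": [0, 0, 0], "angular": [0, 0, 0], "gripper": 22},
  {"dp": [0, 0, 0], "angular": [0, 0, 0], "gripper": 22},
])

```text
clock: 43.95
position: [0.499, -0.3241, 0.0927]
ee_rot: [0.708, 0.063, 0.7, -0.066]
contact_force: [0.2, -0.3, -0.5]
width: 0.0261
```

```bash
python3 -c "
from h import *
plan([.4995,-.3246,.051],79)"
```

```text
t 43.95 pos [ 0.499  -0.3241  0.0927] yaw 79.56 tilt [ 0.01  -0.005 -1.   ] w 26.1 F [ 0.2 -0.3 -0.5] q6 -0.51
shift(tool) [ 0.348 -0.002  0.001] rows>= 1.0 level [0.    0.007 0.002] turn 0.006
shift if turned first [ 0.348 -0.003  0.005]
```

>>> arm_command([
  {"dp": [0.12, 0, 0], "angular": [0.006, 0.007, 0.002], "gripper": 22},
  {"dp": [0.12, 0, 0], "angular": [0, 0, 0], "gripper": 22},
  {"dp": [0.09, 0, 0], "angular": [0, 0, 0], "gripper": 22},
  {"dp": [0, 0, 0], "angular": [0, 0, 0], "gripper": 22},
  {"dp": [0, 0, 0], "angular": [0, 0, 0], "gripper": 22},
  {"dp": [0, 0, 0], "angular": [0, 0, 0], "gripper": 38},
  {"dp": [0, 0, 0], "angular": [0, 0, 0], "gripper": 38},
  {"dp": [0, 0, 0], "angular": [0, 0, 0], "gripper": 38},
])

```text
clock: 44.95
position: [0.5007, -0.3249, 0.0522]
ee_rot: [0.705, 0.067, 0.703, -0.068]
contact_force: [0.1, -0.2, -0.1]
width: 0.0379
```

>>> arm_command([
  {"dp": [-0.2, 0, 0], "angular": [0, 0, 0], "gripper": 45},
  {"dp": [-0.4, 0, 0], "angular": [0, 0, 0], "gripper": 50},
  {"dp": [-0.4, 0.3, 0.15], "angular": [0, 0, 0], "gripper": 50},
  {"dp": [0, 0.3, 0.15], "angular": [0, 0, 0], "gripper": 50},
  {"dp": [0, 0.2, 0.1], "angular": [0, 0, 0], "gripper": 50},
  {"dp": [0, 0, 0], "angular": [0, 0, 0], "gripper": 50},
  {"dp": [0, 0, 0], "angular": [0, 0, 0], "gripper": 50},
  {"dp": [0, 0, 0], "angular": [0, 0, 0], "gripper": 50},
])

```text
clock: 45.95
position: [0.5671, -0.2392, 0.178]
ee_rot: [0.706, 0.067, 0.702, -0.069]
contact_force: [0.3, -1.3, -0.4]
width: 0.05
```

```bash
python3 look.py w12 .3,.7,-.5,-.1; python3 -c "
from h import *
plan([.587,-.215,.07],79)"
```

```text
t 46.0 pos [ 0.5671 -0.2394  0.178 ] yaw 78.93 tilt [ 0.005 -0.004 -1.   ] w 49.8 F [ 0.8 -0.2 -0.2] q6 -0.32
shift(tool) [-0.186 -0.195 -0.53 ] rows>= 2.0 level [0.    0.004 0.002] turn None
blob 72 mean [ 0.6971 -0.1312  0.0289] circ [ 696.8 -131.7] 7.1 px [429.  58.]
blob 81 mean [ 0.6974 -0.1618  0.028 ] circ [ 697.1 -160.2] 9.0 px [435.  88.]
blob 655 mean [ 0.5867 -0.216   0.0301] circ [ 586.7 -216.5] 14.2 px [334. 161.]
blob 396 mean [ 0.4263 -0.2848  0.0293] circ [ 424.9 -284.6] 44.5 px [200. 253.]
blob 150 mean [ 0.5146 -0.3025  0.0295] circ [ 513.4 -305.5] 13.6 px [280. 256.]
blob 112 mean [ 0.378  -0.3014  0.0293] circ [ 377.9 -302.1] 14.5 px [168. 271.]
blob 40 mean [ 0.5121 -0.3191  0.0306] circ [ 510.5 -320.6] 8.2 px [282. 270.]
blob 50 mean [ 0.5203 -0.3402  0.0274] circ [ 519.3 -343.5] 20.1 px [294. 284.]
blob 184 mean [ 0.4951 -0.3588  0.0291] circ [ 495.7 -359.2] 15.1 px [276. 302.]
t 46.0 pos [ 0.5671 -0.2394  0.178 ] yaw 78.93 tilt [ 0.005 -0.004 -1.   ] w 49.8 F [ 0.8 -0.2 -0.2] q6 -0.32
shift(tool) [0.9   0.234 0.119] rows>= 2.0 level [0.    0.004 0.002] turn -0.001
shift if turned first [0.9   0.231 0.124]
```

>>> arm_command([
  {"dp": [0, 0.11, 0.06], "angular": [0, 0.004, 0.002], "gripper": 50},
  {"dp": [0.1, 0.11, 0.06], "angular": [0, 0, 0], "gripper": 50},
  {"dp": [0.25, 0, 0], "angular": [0, 0, 0], "gripper": 50},
  {"dp": [0.25, 0, 0], "angular": [0, 0, 0], "gripper": 50},
  {"dp": [0.25, 0, 0], "angular": [0, 0, 0], "gripper": 50},
  {"dp": [0.1, 0, 0], "angular": [0, 0, 0], "gripper": 50},
  {"dp": [0, 0, 0], "angular": [0, 0, 0], "gripper": 50},
  {"dp": [0, 0, 0], "angular": [0, 0, 0], "gripper": 50},
])

```text
clock: 47.0
position: [0.59, -0.2119, 0.0579]
ee_rot: [0.704, 0.069, 0.704, -0.067]
contact_force: [0.6, -1.0, 0.0]
width: 0.05
```

```bash
python3 -c "
from h import *
plan([.5867,-.2163,.014],79)"
```

```text
t 47.0 pos [ 0.59   -0.2119  0.0579] yaw 78.93 tilt [-0.     0.002 -1.   ] w 50.0 F [ 0.6 -1.   0. ] q6 -0.26
shift(tool) [ 0.366 -0.042 -0.02 ] rows>= 1.0 level [ 0.    -0.001 -0.001] turn -0.001
shift if turned first [ 0.366 -0.041 -0.02 ]
```

>>> arm_command([
  {"dp": [0.12, -0.042, -0.02], "angular": [0, 0, 0], "gripper": 50},
  {"dp": [0.13, 0, 0], "angular": [0, 0, 0], "gripper": 50},
  {"dp": [0.11, 0, 0], "angular": [0, 0, 0], "gripper": 50},
  {"dp": [0, 0, 0], "angular": [0, 0, 0], "gripper": 50},
  {"dp": [0, 0, 0], "angular": [0, 0, 0], "gripper": 22},
  {"dp": [0, 0, 0], "angular": [0, 0, 0], "gripper": 22},
  {"dp": [0, 0, 0], "angular": [0, 0, 0], "gripper": 22},
  {"dp": [0, 0, 0], "angular": [0, 0, 0], "gripper": 22},
])

```text
clock: 48.0
position: [0.5881, -0.2176, 0.0142]
ee_rot: [0.705, 0.069, 0.702, -0.068]
contact_force: [0.6, -0.1, -0.7]
width: 0.0263
```

>>> arm_command([
  {"dp": [-0.1, 0, 0], "angular": [0, 0, 0], "gripper": 22},
  {"dp": [-0.3, 0, 0], "angular": [0, 0, 0], "gripper": 22},
  {"dp": [-0.3, 0, 0], "angular": [0, 0, 0], "gripper": 22},
  {"dp": [0, -0.3, -0.3], "angular": [0, 0, 0], "gripper": 22},
  {"dp": [0, -0.3, -0.35], "angular": [0, 0, 0], "gripper": 22},
  {"dp": [0, -0.2, -0.35], "angular": [0, 0, 0], "gripper": 22},
  {"dp": [0, -0.1, -0.2], "angular": [0, 0, 0], "gripper": 22},
  {"dp": [0, 0, 0], "angular": [0, 0, 0], "gripper": 22},
])

```text
clock: 49.0
position: [0.4244, -0.2997, 0.1069]
ee_rot: [0.709, 0.065, 0.699, -0.07]
contact_force: [-0.4, -0.5, -1.0]
width: 0.0263
```

```bash
python3 -c "
from h import *
plan([.3963,-.3103,.07],79)"
```

```text
t 49.0 pos [ 0.4244 -0.2997  0.1069] yaw 79.03 tilt [ 0.013 -0.007 -1.   ] w 26.3 F [-0.4 -0.5 -1. ] q6 -0.56
shift(tool) [ 0.305 -0.13  -0.217] rows>= 1.0 level [0.    0.009 0.003] turn 0.0
shift if turned first [ 0.307 -0.132 -0.213]
```

>>> arm_command([
  {"dp": [0, -0.06, -0.1], "angular": [0, 0.009, 0.003], "gripper": 22},
  {"dp": [0, -0.07, -0.11], "angular": [0, 0, 0], "gripper": 22},
  {"dp": [0.1, 0, 0], "angular": [0, 0, 0], "gripper": 22},
  {"dp": [0.1, 0, 0], "angular": [0, 0, 0], "gripper": 22},
  {"dp": [0.1, 0, 0], "angular": [0, 0, 0], "gripper": 22},
  {"dp": [0, 0, 0], "angular": [0, 0, 0], "gripper": 22},
  {"dp": [0, 0, 0], "angular": [0, 0, 0], "gripper": 22},
  {"dp": [0, 0, 0], "angular": [0, 0, 0], "gripper": 22},
])

```text
clock: 50.0
position: [0.3983, -0.3104, 0.068]
ee_rot: [0.704, 0.067, 0.704, -0.066]
contact_force: [0.3, -0.0, -0.9]
width: 0.0262
```

```bash
python3 -c "
from h import *
plan([.3963,-.3103,.051],79)"
```

```text
t 50.0 pos [ 0.3983 -0.3104  0.068 ] yaw 79.19 tilt [ 0.001  0.001 -1.   ] w 26.2 F [ 0.3 -0.  -0.9] q6 -0.61
shift(tool) [ 0.142 -0.002 -0.017] rows>= 1.0 level [ 0.  0. -0.] turn 0.002
shift if turned first [ 0.142 -0.002 -0.017]
```

>>> arm_command([
  {"dp": [0.07, 0, -0.015], "angular": [0, 0, 0], "gripper": 22},
  {"dp": [0.07, 0, 0], "angular": [0, 0, 0], "gripper": 22},
  {"dp": [0, 0, 0], "angular": [0, 0, 0], "gripper": 22},
  {"dp": [0, 0, 0], "angular": [0, 0, 0], "gripper": 22},
  {"dp": [0, 0, 0], "angular": [0, 0, 0], "gripper": 38},
  {"dp": [0, 0, 0], "angular": [0, 0, 0], "gripper": 38},
  {"dp": [0, 0, 0], "angular": [0, 0, 0], "gripper": 38},
  {"dp": [-0.2, 0, 0], "angular": [0, 0, 0], "gripper": 42},
])

```text
clock: 51.0
position: [0.396, -0.3097, 0.0741]
ee_rot: [0.704, 0.067, 0.704, -0.066]
contact_force: [0.1, 0.3, -0.2]
width: 0.042
```

>>> arm_command([
  {"dp": [-0.45, 0.1, 0], "angular": [0, 0, 0], "gripper": 50},
  {"dp": [-0.45, 0.25, 0.1], "angular": [0, 0, 0], "gripper": 50},
  {"dp": [-0.4, 0.25, 0.1], "angular": [0, 0, 0], "gripper": 50},
  {"dp": [0, 0.42, 0], "angular": [0, 0, 0], "gripper": 50},
  {"dp": [0, 0.42, 0], "angular": [0, 0, 0], "gripper": 50},
  {"dp": [0, 0.42, 0], "angular": [0, 0, 0], "gripper": 50},
  {"dp": [0, 0.42, 0], "angular": [0, 0, 0], "gripper": 50},
  {"dp": [0, 0.42, 0], "angular": [0, 0, 0], "gripper": 50},
])

```text
clock: 52.0
position: [0.486, 0.0083, 0.2395]
ee_rot: [0.708, 0.069, 0.7, -0.07]
contact_force: [0.9, -0.3, 0.0]
width: 0.0498
```

```bash
python3 -c "
from h import *
plan([.5,.2,.22],79)
t=get_image('top');T=cloud(t);im=t['image'];np.savez('top4.npz',**t)
cv2.imwrite('pics/t4.png',cv2.resize(im[180:300,390:500],None,fx=5,fy=5,interpolation=2))
for c in((.551,.345),(.571,.246)):
    k=(np.hypot(T[...,0]-c[0],T[...,1]-c[1])<.05)&(T[...,2]>.024)&(T[...,2]<.036);print(c,k.sum(),T[k].mean(0).round(3) if k.any() else '')
"
```

```text
t 52.0 pos [0.486  0.0083 0.2395] yaw 78.72 tilt [ 0.011 -0.003 -1.   ] w 49.8 F [ 0.9 -0.3  0. ] q6 0.07
shift(tool) [ 0.159  1.59  -0.2  ] rows>= 4.0 level [0.    0.007 0.001] turn -0.003
shift if turned first [ 0.163  1.59  -0.19 ]
(0.551, 0.345) 73 [0.551 0.344 0.03 ]
(0.571, 0.246) 66 [0.57  0.246 0.031]
```

View pics/t4.png

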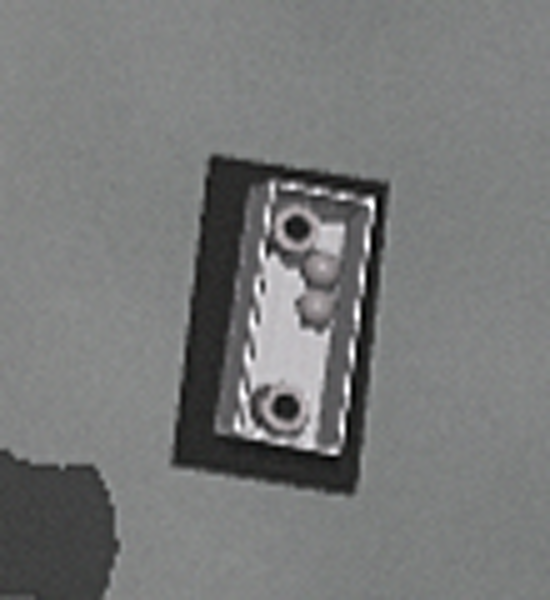

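Both sleeves stand in the tin, at (297,228) and (285,407), with the two balls at (320,268) and (316,308). Next is sleeve 2.

>>> arm_command([
  {"dp": [0, 0.4, -0.05], "angular": [0, 0.007, 0.001], "gripper": 50},
  {"dp": [0, 0.42, -0.05], "angular": [0, 0, 0], "gripper": 50},
  {"dp": [0, 0.42, 0], "angular": [0, 0, 0], "gripper": 50},
  {"dp": [0.2, 0.42, 0.1], "angular": [0, 0, 0], "gripper": 50},
  {"dp": [0.3, 0.25, 0.15], "angular": [0, 0, 0], "gripper": 50},
  {"dp": [0, 0, 0], "angular": [0, 0, 0], "gripper": 50},
  {"dp": [0, 0, 0], "angular": [0, 0, 0], "gripper": 50},
  {"dp": [0, 0, 0], "angular": [0, 0, 0], "gripper": 50},
])

```text
clock: 53.05
position: [0.5506, 0.2437, 0.1823]
ee_rot: [0.706, 0.07, 0.702, -0.064]
contact_force: [-0.4, 0.1, -0.1]
width: 0.0506
```

```bash
python3 look.py w13 .45,.65,.18,.4; python3 -c "
from h import *
plan([.570,.246,.06],79)"
```

```text
t 53.1 pos [0.5507 0.2436 0.1826] yaw 79.09 tilt [ 0.008  0.007 -1.   ] w 49.9 F [ 0.1  0.3 -0.2] q6 0.49
shift(tool) [-0.179 -4.118  0.365] rows>= 8.0 level [ 0.     0.004 -0.006] turn None
blob 661 mean [0.5504 0.3447 0.0302] circ [550.5 345. ] 14.1 px [298.  86.]
blob 630 mean [0.5696 0.2479 0.0301] circ [569.7 247.2] 14.1 px [337. 181.]
t 53.1 pos [0.5507 0.2436 0.1826] yaw 79.09 tilt [ 0.008  0.007 -1.   ] w 49.9 F [ 0.1  0.3 -0.2] q6 0.49
shift(tool) [1.023 0.041 0.147] rows>= 2.0 level [ 0.     0.004 -0.006] turn 0.001
shift if turned first [1.022 0.05  0.154]
```

>>> arm_command([
  {"dp": [0.1, 0.06, 0.15], "angular": [0, 0.004, -0.006], "gripper": 50},
  {"dp": [0.3, 0, 0], "angular": [0, 0, 0], "gripper": 50},
  {"dp": [0.3, 0, 0], "angular": [0, 0, 0], "gripper": 50},
  {"dp": [0.3, 0, 0], "angular": [0, 0, 0], "gripper": 50},
  {"dp": [0.05, 0, 0], "angular": [0, 0, 0], "gripper": 50},
  {"dp": [0, 0, 0], "angular": [0, 0, 0], "gripper": 50},
  {"dp": [0, 0, 0], "angular": [0, 0, 0], "gripper": 50},
  {"dp": [0, 0, 0], "angular": [0, 0, 0], "gripper": 50},
])

```text
clock: 54.1
position: [0.5769, 0.2443, 0.0669]
ee_rot: [0.711, 0.072, 0.697, -0.067]
contact_force: [0.3, 0.3, 0.1]
width: 0.0497
```

```bash
python3 -c "
from h import *
plan([.5697,.2475,.014],79)"
```

```text
t 54.1 pos [0.5769 0.2443 0.0669] yaw 78.74 tilt [ 0.021  0.005 -1.   ] w 49.7 F [0.3 0.3 0.1] q6 0.49
shift(tool) [ 0.439  0.011 -0.073] rows>= 1.0 level [ 0.     0.012 -0.006] turn -0.003
shift if turned first [ 0.441  0.015 -0.064]
```

>>> arm_command([
  {"dp": [0, 0.015, -0.066], "angular": [-0.003, 0.012, -0.006], "gripper": 50},
  {"dp": [0.14, 0, 0], "angular": [0, 0, 0], "gripper": 50},
  {"dp": [0.15, 0, 0], "angular": [0, 0, 0], "gripper": 50},
  {"dp": [0.14, 0, 0], "angular": [0, 0, 0], "gripper": 50},
  {"dp": [0, 0, 0], "angular": [0, 0, 0], "gripper": 50},
  {"dp": [0, 0, 0], "angular": [0, 0, 0], "gripper": 22},
  {"dp": [0, 0, 0], "angular": [0, 0, 0], "gripper": 22},
  {"dp": [0, 0, 0], "angular": [0, 0, 0], "gripper": 22},
])

```text
clock: 55.1
position: [0.5692, 0.2487, 0.0131]
ee_rot: [0.704, 0.067, 0.704, -0.067]
contact_force: [-0.7, 0.6, -1.5]
width: 0.0262
```

>>> arm_command([
  {"dp": [0, 0, 0], "angular": [0, 0, 0], "gripper": 22},
  {"dp": [-0.1, 0, 0], "angular": [0, 0, 0], "gripper": 22},
  {"dp": [-0.35, 0, 0], "angular": [0, 0, 0], "gripper": 22},
  {"dp": [-0.4, 0, -0.3], "angular": [0, 0, 0], "gripper": 22},
  {"dp": [-0.4, 0, -0.3], "angular": [0, 0, 0], "gripper": 22},
  {"dp": [-0.3, -0.1, -0.3], "angular": [0, 0, 0], "gripper": 22},
  {"dp": [0, -0.4, 0], "angular": [0, 0, 0], "gripper": 22},
  {"dp": [0, -0.42, 0], "angular": [0, 0, 0], "gripper": 22},
])

```text
clock: 56.1
position: [0.4411, 0.1626, 0.2112]
ee_rot: [0.708, 0.067, 0.7, -0.064]
contact_force: [1.4, -0.6, -1.0]
width: 0.0259
```

```bash
python3 -c "
from h import *
plan([.42,-.25,.15],79)"
```

```text
t 56.1 pos [0.4411 0.1626 0.2112] yaw 79.4 tilt [ 0.012  0.004 -1.   ] w 25.9 F [ 1.4 -0.6 -1. ] q6 0.39
shift(tool) [ 0.495 -3.415  0.454] rows>= 7.0 level [ 0.     0.007 -0.004] turn 0.004
shift if turned first [ 0.51  -3.409  0.484]
```

>>> arm_command([
  {"dp": [0, -0.42, 0.06], "angular": [0.004, 0.007, -0.004], "gripper": 22},
  {"dp": [0, -0.45, 0.08], "angular": [0, 0, 0], "gripper": 22},
  {"dp": [0, -0.45, 0.08], "angular": [0, 0, 0], "gripper": 22},
  {"dp": [0, -0.45, 0.08], "angular": [0, 0, 0], "gripper": 22},
  {"dp": [0, -0.45, 0.08], "angular": [0, 0, 0], "gripper": 22},
  {"dp": [0, -0.45, 0.08], "angular": [0, 0, 0], "gripper": 22},
  {"dp": [0.1, -0.45, 0.08], "angular": [0, 0, 0], "gripper": 22},
  {"dp": [0.1, -0.35, 0.08], "angular": [0, 0, 0], "gripper": 22},
])

```text
clock: 57.1
position: [0.435, -0.2742, 0.1983]
ee_rot: [0.711, 0.065, 0.697, -0.069]
contact_force: [0.4, 0.5, -1.0]
width: 0.0264
```

```bash
python3 -c "
from h import *
plan([.4302,-.314,.09],79)"
```

```text
t 57.1 pos [ 0.435  -0.2742  0.1983] yaw 79.13 tilt [ 0.019 -0.007 -1.   ] w 26.4 F [ 0.4  0.5 -1. ] q6 -0.52
shift(tool) [ 0.904 -0.331  0.005] rows>= 2.0 level [0.    0.013 0.002] turn 0.001
shift if turned first [ 0.902 -0.333  0.024]
```

>>> arm_command([
  {"dp": [0.1, -0.16, 0.02], "angular": [0, 0.013, 0.002], "gripper": 22},
  {"dp": [0.2, -0.17, 0], "angular": [0, 0, 0], "gripper": 22},
  {"dp": [0.2, 0, 0], "angular": [0, 0, 0], "gripper": 22},
  {"dp": [0.2, 0, 0], "angular": [0, 0, 0], "gripper": 22},
  {"dp": [0.2, 0, 0], "angular": [0, 0, 0], "gripper": 22},
  {"dp": [0, 0, 0], "angular": [0, 0, 0], "gripper": 22},
  {"dp": [0, 0, 0], "angular": [0, 0, 0], "gripper": 22},
  {"dp": [0, 0, 0], "angular": [0, 0, 0], "gripper": 22},
])

```text
clock: 58.1
position: [0.4314, -0.3149, 0.0913]
ee_rot: [0.704, 0.068, 0.703, -0.067]
contact_force: [-0.1, -0.0, -1.2]
width: 0.0265
```

```bash
python3 look.py w14 .36,.52,-.38,-.26; python3 -c "
from h import *
plan([.4302,-.314,.046],79)"
```

```text
t 58.15 pos [ 0.4315 -0.3151  0.0914] yaw 79.03 tilt [ 0.002  0.    -1.   ] w 26.7 F [ 0.1 -0.  -0.4] q6 -0.57
shift(tool) [-0.904  0.642  0.458] rows>= 3.0 level [ 0.     0.001 -0.   ] turn None
blob 780 mean [ 0.4484 -0.2891  0.0288] circ [ 450.4 -289.3] 70.9 px [336. 177.]
blob 439 mean [ 0.3767 -0.3151  0.0293] circ [ 381.  -309.5] 26.8 px [245. 230.]
blob 262 mean [ 0.4925 -0.3132  0.0294] circ [ 496.1 -317.9] 13.3 px [404. 199.]
blob 201 mean [ 0.4022 -0.3004  0.0292] circ [ 397.9 -306.3] 13.2 px [274. 205.]
blob 816 mean [ 0.5009 -0.3513  0.0292] circ [ 493.9 -338.5] 30.7 px [420. 245.]
blob 415 mean [ 0.455  -0.3331  0.0259] circ [ 454.5 -336. ] 10.1 px [356. 233.]
blob 514 mean [ 0.4759 -0.3393  0.026 ] circ [ 476.4 -341. ] 10.4 px [385. 235.]
t 58.15 pos [ 0.4315 -0.3151  0.0914] yaw 79.03 tilt [ 0.002  0.    -1.   ] w 26.7 F [ 0.1 -0.  -0.4] q6 -0.57
shift(tool) [ 0.378  0.007 -0.013] rows>= 1.0 level [ 0.     0.001 -0.   ] turn 0.0
shift if turned first [ 0.379  0.007 -0.013]
```

>>> arm_command([
  {"dp": [0.12, 0.007, -0.013], "angular": [0, 0, 0], "gripper": 22},
  {"dp": [0.14, 0, 0], "angular": [0, 0, 0], "gripper": 22},
  {"dp": [0.11, 0, 0], "angular": [0, 0, 0], "gripper": 22},
  {"dp": [0, 0, 0], "angular": [0, 0, 0], "gripper": 22},
  {"dp": [0, 0, 0], "angular": [0, 0, 0], "gripper": 36},
  {"dp": [0, 0, 0], "angular": [0, 0, 0], "gripper": 36},
  {"dp": [0, 0, 0], "angular": [0, 0, 0], "gripper": 36},
  {"dp": [-0.2, 0, 0], "angular": [0, 0, 0], "gripper": 36},
])

```text
clock: 59.15
position: [0.43, -0.3139, 0.0697]
ee_rot: [0.705, 0.068, 0.703, -0.068]
contact_force: [-0.6, -0.5, -0.9]
width: 0.0362
```

>>> arm_command([
  {"dp": [-0.45, 0.1, 0], "angular": [0, 0, 0], "gripper": 50},
  {"dp": [-0.45, 0.25, 0], "angular": [0, 0, 0], "gripper": 50},
  {"dp": [-0.4, 0.35, -0.05], "angular": [0, 0, 0], "gripper": 50},
  {"dp": [0, 0.48, -0.1], "angular": [0, 0, 0], "gripper": 50},
  {"dp": [0, 0.48, -0.1], "angular": [0, 0, 0], "gripper": 50},
  {"dp": [0, 0.48, -0.1], "angular": [0, 0, 0], "gripper": 50},
  {"dp": [0, 0.48, -0.1], "angular": [0, 0, 0], "gripper": 50},
  {"dp": [0, 0.48, -0.1], "angular": [0, 0, 0], "gripper": 50},
])

```text
clock: 60.15
position: [0.4411, 0.0675, 0.2342]
ee_rot: [0.711, 0.07, 0.696, -0.073]
contact_force: [0.9, -0.3, -0.4]
width: 0.0503
```

```bash
python3 -c "
from h import *
plan([.53,.32,.18],79)
"
```

```text
t 60.15 pos [0.4411 0.0675 0.2342] yaw 78.45 tilt [ 0.021 -0.006 -1.   ] w 50.3 F [ 0.9 -0.3 -0.4] q6 0.2
shift(tool) [0.454 2.211 0.295] rows>= 5.0 level [0.    0.014 0.001] turn -0.006
shift if turned first [0.451 2.207 0.326]
```

>>> arm_command([
  {"dp": [0, 0.42, 0.06], "angular": [-0.006, 0.014, 0.001], "gripper": 50},
  {"dp": [0, 0.45, 0.06], "angular": [0, 0, 0], "gripper": 50},
  {"dp": [0.1, 0.45, 0.06], "angular": [0, 0, 0], "gripper": 50},
  {"dp": [0.15, 0.45, 0.06], "angular": [0, 0, 0], "gripper": 50},
  {"dp": [0.2, 0.43, 0.08], "angular": [0, 0, 0], "gripper": 50},
  {"dp": [0, 0, 0], "angular": [0, 0, 0], "gripper": 50},
  {"dp": [0, 0, 0], "angular": [0, 0, 0], "gripper": 50},
  {"dp": [0, 0, 0], "angular": [0, 0, 0], "gripper": 50},
])

```text
clock: 61.15
position: [0.5308, 0.3316, 0.1831]
ee_rot: [0.707, 0.066, 0.701, -0.065]
contact_force: [0.2, -0.4, -0.9]
width: 0.0502
```

```bash
python3 look.py w15 .45,.65,.2,.42; python3 -c "
from h import *
plan([.5505,.345,.065],79)"
```

```text
t 61.2 pos [0.5309 0.3314 0.1833] yaw 79.38 tilt [ 0.009  0.001 -1.   ] w 50.4 F [ 0.2 -0.4 -0.3] q6 0.64
shift(tool) [-0.146 -4.809  0.641] rows>= 10.0 level [ 0.     0.006 -0.002] turn None
blob 640 mean [0.5503 0.3457 0.0301] circ [550.6 345.2] 14.2 px [335. 170.]
t 61.2 pos [0.5309 0.3314 0.1833] yaw 79.38 tilt [ 0.009  0.001 -1.   ] w 50.4 F [ 0.2 -0.4 -0.3] q6 0.64
shift(tool) [0.988 0.139 0.131] rows>= 2.0 level [ 0.     0.006 -0.002] turn 0.004
shift if turned first [0.986 0.142 0.139]
```

>>> arm_command([
  {"dp": [0, 0.07, 0.06], "angular": [0.004, 0.006, -0.002], "gripper": 50},
  {"dp": [0.1, 0.07, 0.06], "angular": [0, 0, 0], "gripper": 50},
  {"dp": [0.25, 0, 0], "angular": [0, 0, 0], "gripper": 50},
  {"dp": [0.25, 0, 0], "angular": [0, 0, 0], "gripper": 50},
  {"dp": [0.25, 0, 0], "angular": [0, 0, 0], "gripper": 50},
  {"dp": [0.1, 0, 0], "angular": [0, 0, 0], "gripper": 50},
  {"dp": [0, 0, 0], "angular": [0, 0, 0], "gripper": 50},
  {"dp": [0, 0, 0], "angular": [0, 0, 0], "gripper": 50},
])

```text
clock: 62.2
position: [0.555, 0.3458, 0.0672]
ee_rot: [0.706, 0.071, 0.702, -0.068]
contact_force: [-0.0, 0.1, 0.1]
width: 0.05
```

```bash
python3 -c "
from h import *
plan([.5505,.3453,.014],79)"
```

```text
t 62.2 pos [0.555  0.3458 0.0672] yaw 78.73 tilt [ 0.006  0.003 -1.   ] w 50.0 F [-0.   0.1  0.1] q6 0.65
shift(tool) [ 0.443 -0.014 -0.038] rows>= 1.0 level [ 0.     0.003 -0.003] turn -0.003
shift if turned first [ 0.443 -0.012 -0.036]
```

>>> arm_command([
  {"dp": [0, -0.014, -0.037], "angular": [-0.003, 0.003, -0.003], "gripper": 50},
  {"dp": [0.14, 0, 0], "angular": [0, 0, 0], "gripper": 50},
  {"dp": [0.15, 0, 0], "angular": [0, 0, 0], "gripper": 50},
  {"dp": [0.14, 0, 0], "angular": [0, 0, 0], "gripper": 50},
  {"dp": [0, 0, 0], "angular": [0, 0, 0], "gripper": 50},
  {"dp": [0, 0, 0], "angular": [0, 0, 0], "gripper": 22},
  {"dp": [0, 0, 0], "angular": [0, 0, 0], "gripper": 22},
  {"dp": [0, 0, 0], "angular": [0, 0, 0], "gripper": 22},
])

```text
clock: 63.2
position: [0.552, 0.3462, 0.016]
ee_rot: [0.706, 0.069, 0.702, -0.067]
contact_force: [-0.0, -0.5, -1.1]
width: 0.0264
```

>>> arm_command([
  {"dp": [0, 0, 0], "angular": [0, 0, 0], "gripper": 22},
  {"dp": [-0.1, 0, 0], "angular": [0, 0, 0], "gripper": 22},
  {"dp": [-0.35, 0, 0], "angular": [0, 0, 0], "gripper": 22},
  {"dp": [-0.4, 0, -0.2], "angular": [0, 0, 0], "gripper": 22},
  {"dp": [-0.4, -0.1, -0.2], "angular": [0, 0, 0], "gripper": 22},
  {"dp": [-0.3, -0.3, -0.2], "angular": [0, 0, 0], "gripper": 22},
  {"dp": [0, -0.45, 0], "angular": [0, 0, 0], "gripper": 22},
  {"dp": [0, -0.45, 0], "angular": [0, 0, 0], "gripper": 22},
])

```text
clock: 64.2
position: [0.4504, 0.2069, 0.2129]
ee_rot: [0.71, 0.068, 0.698, -0.063]
contact_force: [1.2, -0.6, -0.4]
width: 0.0263
```

```bash
python3 -c "
from h import *
C=np.array([.4473,-.3204]);x=np.array([.981,-.194]);y=np.array([.194,.981]);p=C+.020*x+.0125*y;print(p)
plan([*p,.17],79)"
```

```text
[ 0.469345  -0.3120175]
t 64.2 pos [0.4504 0.2069 0.2129] yaw 79.36 tilt [ 0.017  0.006 -1.   ] w 26.3 F [ 1.2 -0.6 -0.4] q6 0.47
shift(tool) [ 0.333 -4.224  0.949] rows>= 9.0 level [ 0.     0.01  -0.006] turn 0.004
shift if turned first [ 0.358 -4.215  0.98 ]
```

>>> arm_command([
  {"dp": [0, -0.45, 0.05], "angular": [0.004, 0.01, -0.006], "gripper": 22},
  {"dp": [0, -0.48, 0.1], "angular": [0, 0, 0], "gripper": 22},
  {"dp": [0, -0.48, 0.1], "angular": [0, 0, 0], "gripper": 22},
  {"dp": [0, -0.48, 0.1], "angular": [0, 0, 0], "gripper": 22},
  {"dp": [0, -0.48, 0.1], "angular": [0, 0, 0], "gripper": 22},
  {"dp": [0, -0.48, 0.1], "angular": [0, 0, 0], "gripper": 22},
  {"dp": [0, -0.48, 0.12], "angular": [0, 0, 0], "gripper": 22},
  {"dp": [0, -0.45, 0.12], "angular": [0, 0, 0], "gripper": 22},
])

```text
clock: 65.2
position: [0.4563, -0.2704, 0.2235]
ee_rot: [0.71, 0.066, 0.697, -0.068]
contact_force: [0.4, -0.5, -1.2]
width: 0.0261
```

```bash
python3 -c "
from h import *
plan([.4693,-.312,.09],79)"
```

```text
t 65.2 pos [ 0.4563 -0.2704  0.2235] yaw 79.13 tilt [ 0.018 -0.004 -1.   ] w 26.1 F [ 0.4 -0.5 -1.2] q6 -0.48
shift(tool) [ 1.116 -0.32   0.151] rows>= 3.0 level [0.    0.012 0.   ] turn 0.001
shift if turned first [ 1.113 -0.32   0.173]
```

>>> arm_command([
  {"dp": [0.1, -0.16, 0.08], "angular": [0, 0.012, 0], "gripper": 22},
  {"dp": [0.2, -0.16, 0.09], "angular": [0, 0, 0], "gripper": 22},
  {"dp": [0.27, 0, 0], "angular": [0, 0, 0], "gripper": 22},
  {"dp": [0.27, 0, 0], "angular": [0, 0, 0], "gripper": 22},
  {"dp": [0.25, 0, 0], "angular": [0, 0, 0], "gripper": 22},
  {"dp": [0, 0, 0], "angular": [0, 0, 0], "gripper": 22},
  {"dp": [0, 0, 0], "angular": [0, 0, 0], "gripper": 22},
  {"dp": [0, 0, 0], "angular": [0, 0, 0], "gripper": 22},
])

```text
clock: 66.2
position: [0.4726, -0.323, 0.0991]
ee_rot: [0.708, 0.066, 0.699, -0.074]
contact_force: [-0.3, 0.8, -0.6]
width: 0.0264
```

```bash
python3 look.py w16 .36,.52,-.38,-.26; python3 -c "
from h import *
plan([.4693,-.312,.047],79)
g,s=wload('w16');cv2.imwrite('pics/w16b.png',cv2.resize(g['image'][100:350,180:500],None,fx=2.2,fy=2.2))"
```

```text
t 66.25 pos [ 0.4728 -0.3232  0.0993] yaw 78.68 tilt [ 0.012 -0.013 -1.   ] w 26.1 F [ 0.4  0.5 -0.2] q6 -0.52
shift(tool) [-0.844  0.634  0.114] rows>= 3.0 level [0.    0.009 0.006] turn None
blob 771 mean [ 0.4518 -0.2898  0.0291] circ [ 450.6 -289.8] 70.8 px [281. 174.]
blob 976 mean [ 0.3897 -0.3254  0.0292] circ [ 407.  -314.7] 41.0 px [213. 235.]
blob 176 mean [ 0.4971 -0.311   0.0295] circ [ 498.5 -317.7] 13.3 px [349. 190.]
blob 268 mean [ 0.4046 -0.304   0.0293] circ [ 396.9 -308.7] 14.1 px [222. 205.]
blob 213 mean [ 0.4368 -0.3072  0.0297] circ [ 430.9 -314.3] 13.9 px [265. 201.]
blob 278 mean [ 0.5145 -0.3469  0.0292] circ [ 511.9 -342.3] 20.8 px [379. 231.]
blob 300 mean [ 0.4528 -0.3323  0.0258] circ [ 454.2 -335.6] 10.3 px [294. 227.]
blob 140 mean [ 0.4812 -0.3357  0.0243] circ [ 479.1 -339.4] 9.4 px [333. 224.]
t 66.25 pos [ 0.4728 -0.3232  0.0993] yaw 78.68 tilt [ 0.012 -0.013 -1.   ] w 26.1 F [ 0.4  0.5 -0.2] q6 -0.52
shift(tool) [ 0.435  0.09  -0.053] rows>= 1.0 level [0.    0.009 0.006] turn -0.004
shift if turned first [ 0.436  0.086 -0.047]
```

View pics/w16b.png

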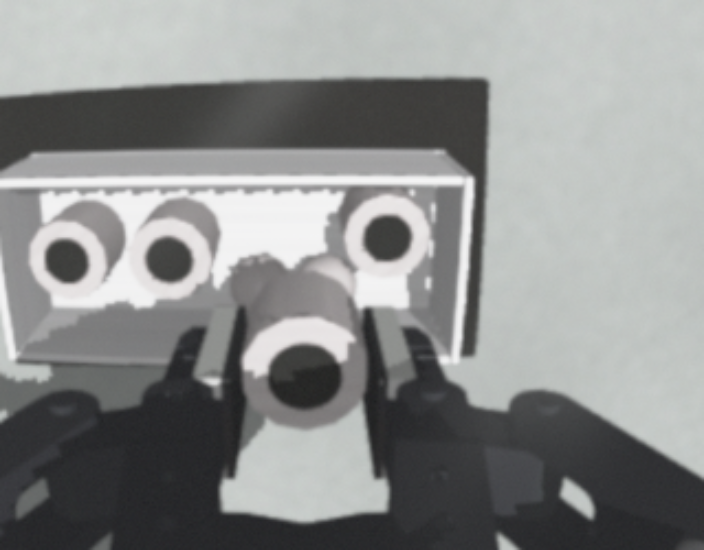

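Three sleeves stand in the tin at (68,260), (170,258) and (387,235), with the balls near (260,280) and (330,270). There is a free gap on the tin's +y side between the second and third sleeves for the held one.

>>> arm_command([
  {"dp": [0, 0.09, -0.06], "angular": [-0.004, 0.009, 0.006], "gripper": 22},
  {"dp": [0, 0.02, -0.02], "angular": [0, 0, 0], "gripper": 22},
  {"dp": [0, 0, 0], "angular": [0, 0, 0], "gripper": 22},
  {"dp": [0.1, 0, 0], "angular": [0, 0, 0], "gripper": 22},
  {"dp": [0.05, 0, 0], "angular": [0, 0, 0], "gripper": 22},
  {"dp": [0, 0, 0], "angular": [0, 0, 0], "gripper": 22},
  {"dp": [0, 0, 0], "angular": [0, 0, 0], "gripper": 22},
  {"dp": [0, 0, 0], "angular": [0, 0, 0], "gripper": 22},
])

```text
clock: 67.25
position: [0.466, -0.3076, 0.081]
ee_rot: [0.704, 0.067, 0.704, -0.068]
contact_force: [-0.2, 0.2, -0.7]
width: 0.0262
```

```bash
python3 -c "
from h import *
plan([.4658,-.3111,.047],79)"
```

```text
t 67.25 pos [ 0.466  -0.3076  0.081 ] yaw 79.08 tilt [ 0.001 -0.001 -1.   ] w 26.2 F [-0.2  0.2 -0.7] q6 -0.52
shift(tool) [ 0.283 -0.029  0.004] rows>= 1.0 level [0.    0.001 0.001] turn 0.001
shift if turned first [ 0.283 -0.029  0.004]
```

>>> arm_command([
  {"dp": [0, -0.03, 0.004], "angular": [0, 0, 0], "gripper": 22},
  {"dp": [0.1, 0, 0], "angular": [0, 0, 0], "gripper": 22},
  {"dp": [0.1, 0, 0], "angular": [0, 0, 0], "gripper": 22},
  {"dp": [0.08, 0, 0], "angular": [0, 0, 0], "gripper": 22},
  {"dp": [0, 0, 0], "angular": [0, 0, 0], "gripper": 22},
  {"dp": [0, 0, 0], "angular": [0, 0, 0], "gripper": 36},
  {"dp": [0, 0, 0], "angular": [0, 0, 0], "gripper": 36},
  {"dp": [0, 0, 0], "angular": [0, 0, 0], "gripper": 36},
])

```text
clock: 68.25
position: [0.4661, -0.3119, 0.0453]
ee_rot: [0.704, 0.067, 0.703, -0.068]
contact_force: [-0.7, -0.4, -0.9]
width: 0.0357
```

>>> arm_command([
  {"dp": [-0.2, 0, 0], "angular": [0, 0, 0], "gripper": 36},
  {"dp": [-0.4, 0, 0], "angular": [0, 0, 0], "gripper": 40},
  {"dp": [-0.45, 0, 0], "angular": [0, 0, 0], "gripper": 50},
  {"dp": [-0.4, 0, -0.3], "angular": [0, 0, 0], "gripper": 50},
  {"dp": [0, 0, -0.45], "angular": [0, 0, 0], "gripper": 50},
  {"dp": [0, 0, -0.3], "angular": [0, 0, 0], "gripper": 50},
  {"dp": [0, 0, 0], "angular": [0, 0, 0], "gripper": 50},
  {"dp": [0, 0, 0], "angular": [0, 0, 0], "gripper": 50},
])

```text
clock: 69.25
position: [0.3408, -0.2887, 0.228]
ee_rot: [0.707, 0.064, 0.701, -0.07]
contact_force: [0.3, 0.5, 0.2]
width: 0.0502
```

```bash
python3 - <<'E'
from h import *
plan([.4,-.3,.2],79)
t=get_image('top');T=cloud(t);im=t['image']
a=cv2.resize(im[180:290,400:490],None,fx=4,fy=4,interpolation=2);b=cv2.resize(im[130:280,290:390],None,fx=4,fy=4,interpolation=2)
o=np.zeros((600,800,3),np.uint8);o[:440,:360]=a;o[:600,370:770]=b;cv2.imwrite('pics/fin.png',o)
S=np.array([.5133,.0075]);r=np.radians(-9.4);A=np.array([[np.cos(r),np.sin(r)],[-np.sin(r),np.cos(r)]])
v,u=np.indices(im.shape[:2])
k=((T[...,2]>.05)&(T[...,2]<.075)&(u>310)&(u<365)&(v>190)&(v<260)).astype(np.uint8)
c=max(cv2.findContours(k,0,1)[0],key=cv2.contourArea);w=np.array([A@(ray(t,*p[0],.064)[:2]-S) for p in c]).astype(np.float32)*1000;print('stand',cv2.minAreaRect(w))
k=((T[...,2]>.02)&(T[...,2]<.08)&(T[...,0]>.33)&(T[...,0]<.56)&(T[...,1]>-.42)&(T[...,1]<-.24))
print('tin',cv2.minAreaRect((T[k&(T[...,2]>.04)][:,:2]*1000).astype(np.float32)),T[k][:,2].max())
E
```

```text
t 69.25 pos [ 0.3408 -0.2887  0.228 ] yaw 79.13 tilt [ 0.007 -0.009 -1.   ] w 50.2 F [0.3 0.5 0.2] q6 -0.67
shift(tool) [0.237 0.003 0.5  ] rows>= 2.0 level [0.    0.006 0.005] turn 0.001
shift if turned first [0.233 0.002 0.502]
stand ((0.15343856811523438, -1.2652835845947266), (120.03772735595703, 59.79335403442383), 0.5104192495346069)
tin ((448.48822021484375, -319.9101867675781), (63.37857437133789, 150.1600799560547), 78.46344757080078) 0.055623464762645236
```

View pics/fin.png

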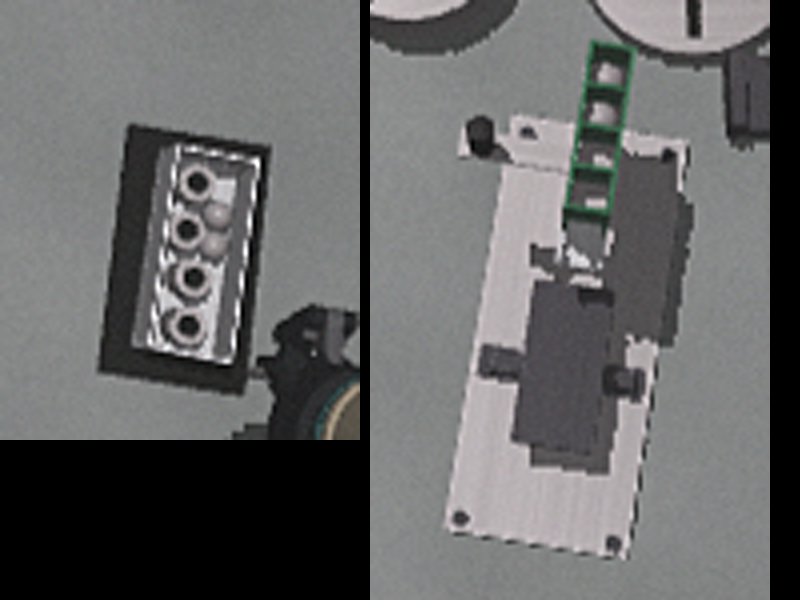

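The tin stands on the mat with four sleeves at (198,182), (187,230), (193,278) and (188,325), and two balls at (217,214) and (214,244). The stand is straight on its pads, and two balls remain in the hopper at (608,72) and (603,110). Handing in.

```bash
python3 -c "
from h import *
print(sign_off())"
```

```text
the job is handed in; nothing more can be done
None
```

The job is done and handed in at about 69 s on the robot's clock: the tin stands on the mat with both balls and all four sleeves in it.

I turned the stand about 71° and set it on the pads, then put the tin on it under the chute. I opened the gate about 62.6 mm, shut it against its stop, and moved the tin to the mat. The four sleeves then went into the tin one at a time.

**Last checks:**
- **Tin:** its centre measured within 1 mm of the mat's centre in the top view. It holds two balls and four standing sleeves.
- **Stand:** in the last top view its centre was within about 1.5 mm and 0.5° of the seat. It was level to within 1 mrad when I set it down; I did not re-measure level at the end.
- **Hopper:** two balls remain, in lanes 3 and 4.
- **Gate:** I pushed it back to the same stop twice, with about 8 N against it. The knob measured within 1 mm of its starting place, so the gate was nearly shut to begin with.
- **Other things on the bench:** I did not touch the oiler, spanner, chuck key or V-block, but I did not measure where they ended up.

**Disagreement:** soon after the stand was set down, a wrist view put it about 3 mm further forward than the top view does. I put that down to calibration and did not move it again.

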